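# Make the lustre bench ready: extraction up, jars open, cups on the bat

## Task

Get the lustre bench ready for decorating: turn the extraction's speed knob clockwise to its end stop, and only then open both child-resistant jars (press the cap down while turning it anticlockwise, then lift it off), leaving the jars standing in their rack and laying both caps flat, top side up, inside the rimmed white tray. Stand every white cup that is on the bench upright on the round wooden bat, with its whole foot on the wood. Leave the other things on the bench where they are.

Things in the scene. Friction and masses are not known exactly. Their poses are not given: they have to be found in the camera images.
- fan_knob (a joint): extraction speed knob on top of the controller box; 0 = lowest (anticlockwise stop), grows as it is turned CLOCKWISE seen from above, 4.71 rad = end stop at full speed. It turns stiffly enough to stay where it is left (0.03 N m). Starts between 1.0 and 2.8
- fan_knob_grip (a point): point on the knob's vertical axis, 97 mm above the bench, 7 mm below the top of its upright black grip bar. Bar 42 mm long, 14 mm thick, 72 to 104 mm above the bench, on a 44 mm round skirt; the point's x axis runs along the bar and turns with it. It sits on a grey box 90 x 90 x 60 mm, with a thin cable lying from its back to the extraction plenum at the far edge of the bench
- rack: fixed pine jar rack 213 x 93 mm, 32 mm high, origin under its centre on the bench, x along its length. Two square bays 69 mm wide, floors 8 mm up, at x = +60 mm (jar A) and x = -60 mm (jar B), hold the jars so that they cannot turn
- jarA_rim (a point): centre of the mouth (neck top, under the cap) of white square jar A: body 66 x 66 x 85 mm, neck 37 mm wide, mouth 102.5 mm above its underside, 0.3 to 0.6 kg. Stands loose in the rack's +x bay, so its mouth is 110.5 mm above the bench. Three lugs on the neck hook the cap; a dosing insert stays in the mouth
- jarB_rim (a point): the same on jar B, alike in all, in the rack's -x bay
- capA_mid (a point): centre (half-way up) of jar A's black ribbed child-resistant cap: 60 mm wide, 32 mm tall, 40 g, z axis up. On the jar: middle 8.5 mm above the mouth, lower edge 10 mm above the jar's shoulder, top 135 mm above the bench. To open: press it straight down 6.5 to 8 mm and, while it is down, turn it anticlockwise (seen from above) 40 to 80 degrees, 60 is best; then it lifts straight off
- capB_mid (a point): the same cap on jar B. Both caps: the spring liner needs about 6 N to start, 12 N at 7 mm, 13 N at the bottom of the travel (8.5 mm). Not pressed, the cap turns only some 3 degrees and does not come off; clockwise is always blocked
- tray: fixed white rimmed ceramic tray 140 x 200 mm, origin under its centre on the bench, y along its length; floor 6 mm above the bench, rim 14 mm above the bench and 6 mm thick. Both caps fit side by side along y, for instance at y = +45 and -45 mm
- bat: fixed round plywood bat (potter's board), 240 mm across, 18 mm thick, origin under its centre on the bench
- bat_top (a point): centre of the bat's upper face, 18 mm above the bench
- cup1_mid (a point): centre (half-way up) of a white glazed cup: straight-sided beaker without handle, 62 mm wide at the rim, 60 mm at the foot, 85 mm tall, thick-footed, open at the top, wall 4.5 mm, 0.13 kg, z axis up; stands on the bench at the start; None all along if this cup is absent (two to four are there)
- cup2_mid (a point): another such cup, or None if absent
- cup3_mid (a point): another such cup, or None if absent
- cup4_mid (a point): another such cup, or None if absent
- lidded_pot: bystander, to be left alone: small terracotta pot with a lid, 68 mm wide; origin under its centre
- metal_rib: bystander, to be left alone: flat steel rib 90 x 50 x 4 mm; origin under its centre
- brush: bystander, to be left alone: wooden brush, 170 mm; origin under its middle
- spatula: bystander, to be left alone: spatula, 200 mm; origin under its middle
- test_tile: bystander, to be left alone: small blue glazed test tile 60 x 40 x 7 mm; origin under its centre
- bowl: bystander, to be left alone: terracotta bowl 80 mm wide, 38 mm tall; origin under its centre

How it is judged (in metres and radians):
On the way, in this order (a step that is already met when the one before it is completed fails the run):
1. the extraction knob is at its clockwise end stop (value of joint fan_knob above 4.6 rad), for 0.2 s.
2. both jars have been opened: the caps are off (distance between capA_mid and jarA_rim above 0.045 m and distance between capB_mid and jarB_rim above 0.045 m), for 0.2 s.
At the end, for the whole second after the job is handed in: Knob within 0.11 rad of its clockwise stop; both caps flat (7 degrees), top up, inside the tray; both jars upright on their bay floors; every cup present upright (6 degrees) on the bat, axis within 94 mm of its centre; all at rest (value of joint fan_knob above 4.6 rad and x of capA_mid in the frame of tray between -0.037 and 0.037 m and y of capA_mid in the frame of tray between -0.067 and 0.067 m and z of capA_mid in the frame of tray between 0.016 and 0.028 m and angle between each of capA_mid, capB_mid's own z axis and vertical below 0.12 rad and linear speed of each of capA, capB, cup1, cup2, cup3, cup4 below 0.02 m/s and angle between each of jarA_rim, jarB_rim's own z axis and vertical below 0.06 rad and z of jarA_rim in the frame of rack between 0.1055 and 0.1155 m and x of jarA_rim in the frame of rack between 0.052 and 0.068 m and y of jarA_rim in the frame of rack between -0.008 and 0.008 m and x of capB_mid in the frame of tray between -0.037 and 0.037 m and y of capB_mid in the frame of tray between -0.067 and 0.067 m and z of capB_mid in the frame of tray between 0.016 and 0.028 m and z of jarB_rim in the frame of rack between 0.1055 and 0.1155 m and x of jarB_rim in the frame of rack between -0.068 and -0.052 m and y of jarB_rim in the frame of rack between -0.008 and 0.008 m and horizontal distance between each of cup1_mid, cup2_mid, cup3_mid, cup4_mid and bat_top below 0.094 m and angle between each of cup1_mid, cup2_mid, cup3_mid, cup4_mid's own z axis and vertical below 0.1 rad and z of cup1_mid in the frame of bat_top between 0.0375 and 0.0475 m and z of cup2_mid in the frame of bat_top between 0.0375 and 0.0475 m and z of cup3_mid in the frame of bat_top between 0.0375 and 0.0475 m and z of cup4_mid in the frame of bat_top between 0.0375 and 0.0475 m); the robot touches nothing.
It fails at once if a jar is opened (its cap more than 30 mm from its place) while the extraction is not yet at its end stop (value of joint fan_knob below 4.55 rad and (distance between capA_mid and jarA_rim above 0.04 m or distance between capB_mid and jarB_rim above 0.04 m)).
It fails at once if a jar is tipped more than 25 degrees (angle between any of jarA_rim, jarB_rim's own z axis and vertical above 0.44 rad).
It fails at once if a bystander is moved more than 40 mm (distance of any of lidded_pot, metal_rib, brush, spatula, test_tile, bowl from where it was at the start of the episode above 0.04 m).
Of cup1, cup2, cup3, cup4 only 2 to 4 are there at a start; the rules pass over those that are not, and their reading is None.
At some moment in a run one of cup1, cup2, cup3, cup4 may be knocked a few centimetres aside while the robot is not near it.
Once in a run the grip may slacken for a moment while it holds something.
It also fails if it takes over 210 s, if anything falls off the work surface, if the arm or the gripper's body presses on something with over 40 N, if the wrist force passes 120 N, or if a joint passes its speed limit or range.

## Robot

A 6-joint arm with a two-finger parallel gripper is mounted at the origin on the work surface. World frame = base frame: x ahead of the robot, y to its left, z up, the work surface at z = 0. Lengths are in m, angles in degrees, forces in N, time in s.
With the tool pointing down it reaches from about 0.35 to 0.875 m from the base axis. Payload 4.2 kg.
Tool frame: the origin (TCP) lies at the very end of the fingers, on their centre line; the grasp point (between the pads) lies behind it (r.grip_point_offset is the z of the grasp point in the tool frame, in m); z points along the fingers, y is the direction in which the jaws open and shut (so a half turn about z gives the same grasp; the last joint's range is limited). The gripper opens to 87 mm and grips with 3 to 60 N. Pads are 19 mm wide; open, the fingers measure 117 mm over their backs; the gripper's body (75 mm by 190 mm) begins 51 mm behind the grasp point.
Start: joints at [-48.438, 22.042, 0.453, 0, -68.411, -14.817], TCP at [0.281, -0.558, 0.223] pointing down, gripper open.
Joint ranges: [-179.83, 179.83], [-69.29, 118.12], [-61.27, 80.66], [-181.25, 117.63], [-171.15, -9.14], [-177.46, 177.46]. Speed limits (degrees/s): [159.86, 159.86, 180, 180, 180, 180].

## Interface

Orientations are given as a 3x3 rotation matrix whose columns are the frame's x, y, z axes.
In Python, from station import r, capture, workorder gives the robot as it stands. The module is installed in compiled form; this text tells all that it offers.
- The arm moves only by the shell command python3 -m crank 'ROWS'. ROWS is JSON, a list of rows, each an object with "delta_rot": the turn, a rotation vector about the tool's x, y, z in rad, a list of three; "linear": the shift along the tool's x, y, z in m, a list of three; "gripper": the opening in per cent of the stroke, from 0 (shut) to 100 (fully open). A call has 1 to 10 rows; each row shifts and turns the commanded pose from where the row before left it, along the tool's axes as they then stand; what a row does not reach is not made up. A row lasts 1/8 s, in which the tool goes at most 62.5 mm and 10.7 degrees, less where a joint would pass 70% of its speed; a pose out of reach is approached as far as the arm can. A call is refused whole if a number of a shift passes 0.0625 or a number of a turn 0.188, either way. A call with a gripper value outside its range is refused whole. The fingers move at their own pace and stop on an object; the grip force is fixed at half the most. Time passes only in rows, so rows that do not move let the fingers close. It gives the time, the measured TCP pose, the force and the opening at its end, in the units of the state.
- r.sense(): the state, without advancing time (a new reading comes with each control period).
- capture(name): name is "scene" or "side" or "wrist"; returns a dict with "img" (420x560x3 uint8, blue, green, red), "fx", "fy", "cx", "cy" (pixels), "world_from_camera" (4x4, takes a point from camera to world coordinates). Camera axes: x right, y down, z forward; pixel columns grow to the right and rows downward; lengths in m; the calibration is good to about 2 mm. The wrist camera is an equidistant fisheye: a pixel r from the principal point sees the ray r / f radians off the axis. A picture is of the moment at which its call begins. There is no depth.
- workorder.finish_job(): hands the job in, once; it reports no verdict.
The state is a dict: "time_s": time; "joints": joint angles; "joint_velocities": joint speeds; "effort": joint torques, N m; "tcp_pos": TCP position; "ee_rot": TCP orientation; "wrist_force": force on the tool from outside, world axes, zero at the start; "moment": the same for the moment, N m; "gripper_width": opening from 0.0 (shut) to 1.0 (fully open).
Only numpy, scipy, OpenCV 4.12 (cv2) and the standard library are available. Lean on these libraries where they do the work, as an engineer would, in place of code of your own. Each camera call takes 0.05 s, during which the arm holds its last target.

## Working session

There is one attempt and no reset: what is moved stays moved. The work goes in short steps, Python scripts to look and compute and a shell command to move; the robot and the scene stay as the last step left them, time stands still between calls to the robot, and variables do not carry over. Pictures are saved under pics/ and viewed, and the job is handed in when it is done.

```bash
ls; mkdir -p pics; python3 - <<'E'
from station import r,capture
import cv2
s=r.sense(); print(s, r.grip_point_offset)
for n in ["scene","side","wrist"]:
    c=capture(n); cv2.imwrite(f"pics/{n}0.png",c["img"]); print(n,c["fx"],c["fy"],c["cx"],c["cy"],c["world_from_camera"].round(3).tolist() if hasattr(c["world_from_camera"],'round') else c["world_from_camera"])
E
```

```text
pics
{'time_s': 0.0, 'joints': array([-4.84383723e+01,  2.20916629e+01,  3.78272443e-01, -3.03559975e-02,
       -6.84074007e+01, -1.48161879e+01]), 'joint_velocities': array([ 0.0050377 ,  0.05397824,  0.06478978,  0.06199466, -0.04822883,
        0.07251411]), 'effort': array([ 3.17930226e-04, -3.90665460e+01,  1.87401795e+01,  4.21976388e+00,
        1.10035259e-02, -1.99265887e-04]), 'tcp_pos': array([ 0.28101861, -0.55758971,  0.22143624]), 'ee_rot': array([[-8.93102692e-01, -4.49851666e-01, -1.02999310e-03],
       [-4.49852841e-01,  8.93100664e-01,  1.90423367e-03],
       [ 6.32648380e-05,  2.16402154e-03, -9.99997657e-01]]), 'wrist_force': array([ 0.3248132 , -0.28464421, -0.17348663]), 'moment': array([-0.08568005,  0.03608909, -0.01955467]), 'gripper_width': 0.9997622438447877} -0.0187
scene 448.27716886454687 448.27716886454687 273.7566680079459 215.68715270396518 [[-0.014, 0.629, -0.777, 1.516], [1.0, 0.017, -0.005, -0.017], [0.01, -0.777, -0.629, 0.902], [0.0, 0.0, 0.0, 1.0]]
side 518.7183032766557 518.7183032766557 280.2095589204931 218.59298637594875 [[0.835, -0.354, 0.422, -0.07], [-0.551, -0.554, 0.625, -0.876], [0.012, -0.754, -0.657, 1.024], [0.0, 0.0, 0.0, 1.0]]
wrist 325.19226210127806 325.19226210127806 276.03951009942926 208.51625350891243 [[-0.45, 0.854, 0.262, 0.208], [0.893, 0.43, 0.134, -0.596], [0.002, 0.294, -0.956, 0.383], [0.0, 0.0, 0.0, 1.0]]
```

View pics/scene0.png

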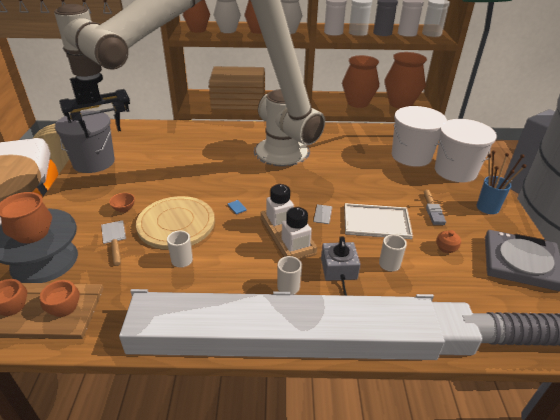

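View pics/side0.png

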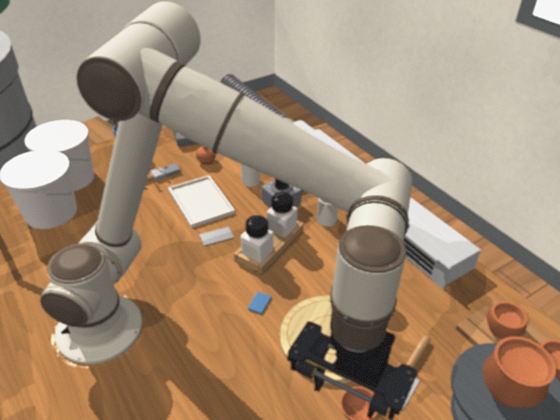

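View pics/wrist0.png

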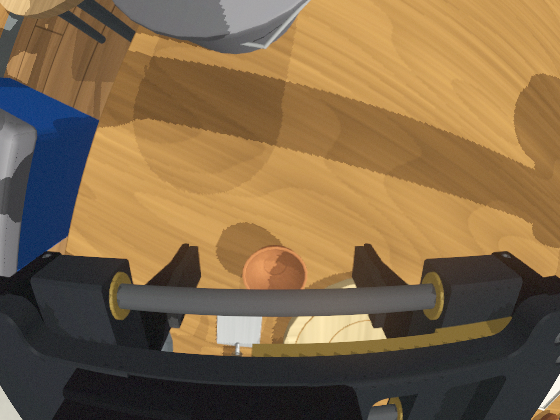

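The scene view shows three cups, at px (179,248), (289,275) and (392,253). The bat is at (175,221), the jars at (281,205) and (296,228), the tray at (377,221) and the knob at (341,250). Next I'll measure these.

```bash
cat > h.py <<'E'
from station import r,capture
import numpy as np, cv2
def grab(n,save=None):
    c=capture(n); c["n"]=n; c["T"]=np.array(c["world_from_camera"])
    if save: cv2.imwrite(f"pics/{save}.png",c["img"])
    return c
def ray(c,u,v):
    x=(u-c["cx"])/c["fx"]; y=(v-c["cy"])/c["fy"]
    if c["n"]=="wrist":
        q=np.hypot(x,y); k=np.sin(q)/q if q>1e-9 else 1; d=np.array([x*k,y*k,np.cos(q)])
    else: d=np.array([x,y,1.]); d/=np.linalg.norm(d)
    return c["T"][:3,3], c["T"][:3,:3]@d
def onz(c,u,v,z):
    o,d=ray(c,u,v); return o+d*(z-o[2])/d[2]
def tri(*rs):
    A=np.zeros((3,3));b=np.zeros(3)
    for o,d in rs:
        P=np.eye(3)-np.outer(d,d);A+=P;b+=P@o
    p=np.linalg.solve(A,b); return p,[np.linalg.norm((np.eye(3)-np.outer(d,d))@(p-o)) for o,d in rs]
def proj(c,p):
    q=c["T"][:3,:3].T@(np.asarray(p)-c["T"][:3,3])
    if c["n"]=="wrist":
        t=np.arctan2(np.hypot(q[0],q[1]),q[2]); h=np.hypot(q[0],q[1]); x,y=q[0]/h*t,q[1]/h*t
    else: x,y=q[0]/q[2],q[1]/q[2]
    return np.array([c["cx"]+c["fx"]*x,c["cy"]+c["fy"]*y])
def st():
    s=r.sense(); R=s["ee_rot"]
    print("t",round(s["time_s"],2),"tcp",s["tcp_pos"].round(4),"yaw(x)",np.degrees(np.arctan2(R[1,0],R[0,0])).round(2),"tilt",R[:2,2].round(4),"F",s["wrist_force"].round(1),"Mz",s["moment"].round(2),"w",round(s["gripper_width"],3),"J",s["joints"].round(1))
    return s
E
python3 - <<'E'
from h import *
c=grab("scene"); im=c["img"]
cv2.imwrite("pics/crop1.png",cv2.resize(im[170:300,90:290],None,fx=4,fy=4,interpolation=cv2.INTER_CUBIC))
cv2.imwrite("pics/crop2.png",cv2.resize(im[170:300,255:455],None,fx=4,fy=4,interpolation=cv2.INTER_CUBIC))
E
```

```text
(no output)
```

View pics/crop1.png

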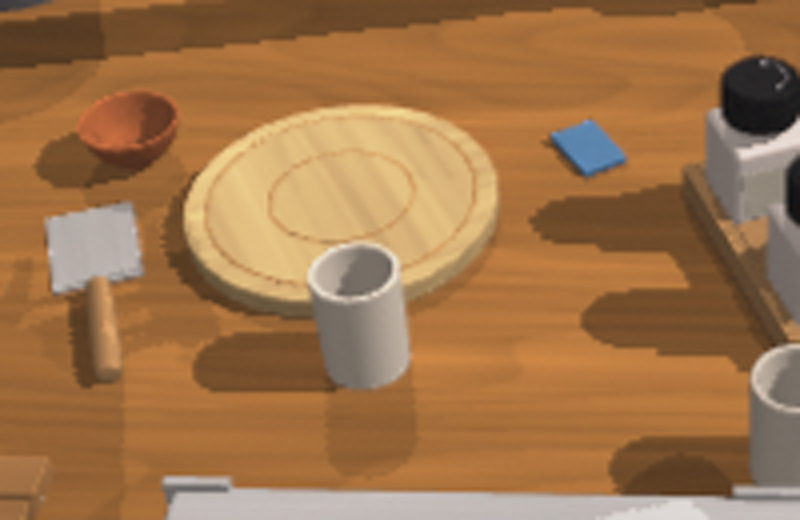

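View pics/crop2.png

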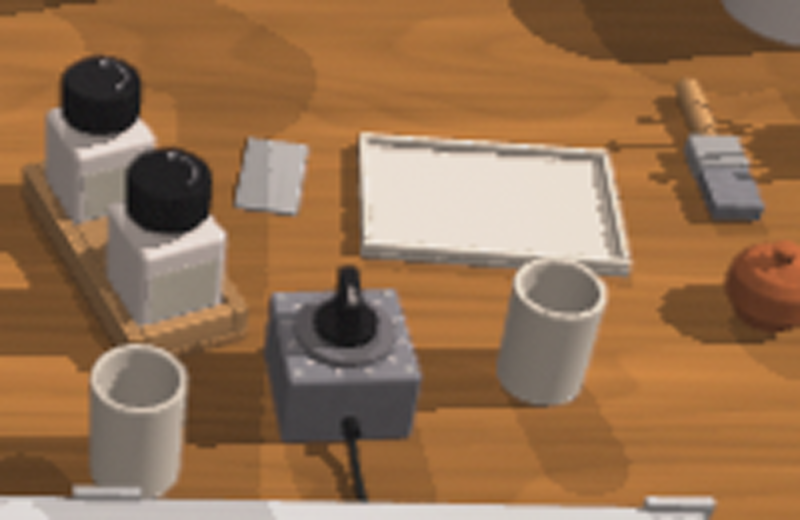

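```bash
python3 - <<'E'
from h import *
c=grab("scene"); d=grab("side")
def p1(u,v): return u/4+90,v/4+170
def p2(u,v): return u/4+255,v/4+170
for n,(u,v),z in [("cupL",p1(355,270),.085),("cupM",p2(138,378),.085),("cupR",p2(559,287),.085),("capfar",p2(101,77),.135),("capnear",p2(170,172),.135),
 ("bat",p1(340,199),.018),("box0",p2(270,293),.06),("box1",p2(404,290),.06),("box2",p2(418,383),.06),("box3",p2(290,383),.06),("bartop",p2(348,270),.104),("skirt",p2(346,325),.072),
 ("tr0",p2(360,135),.014),("tr1",p2(608,150),.014),("tr2",p2(628,270),.014),("tr3",p2(362,258),.014),
 ("rackfarL",p2(25,172),.032),("racknearL",p2(130,335),.032),("racknearR",p2(242,305),.032),("tile",p1(588,147),.007),("rib",p2(272,176),.004),("bowl",p1(128,130),.038),("potlid",p2(785,260),.06),("plenumTopL",p1(170,480),.08),("plenedge",p2(720,505),.08)]:
    q=onz(c,u,v,z); print(n,np.round(q,3),"side px",proj(d,q).round(0))
E
```

```text
cupL [ 0.609 -0.28   0.085] side px [372. 274.]
cupM [0.705 0.02  0.085] side px [329. 197.]
cupR [0.611 0.307 0.085] side px [250. 159.]
capfar [ 0.446 -0.005  0.135] side px [257. 221.]
capnear [0.556 0.043 0.135] side px [282. 197.]
bat [ 0.453 -0.328  0.018] side px [332. 333.]
box0 [0.595 0.114 0.06 ] side px [279. 199.]
box1 [0.589 0.208 0.06 ] side px [261. 184.]
box2 [0.68  0.206 0.06 ] side px [286. 175.]
box3 [0.682 0.121 0.06 ] side px [302. 188.]
bartop [0.619 0.161 0.104] side px [277. 177.]
skirt [0.638 0.161 0.072] side px [283. 183.]
tr0 [0.352 0.208 0.014] side px [192. 223.]
tr1 [0.366 0.407 0.014] side px [168. 186.]
tr2 [0.512 0.391 0.014] side px [212. 174.]
tr3 [0.504 0.193 0.014] side px [240. 207.]
rackfarL [ 0.43  -0.062  0.032] side px [264. 264.]
racknearL [0.61  0.018 0.032] side px [302. 223.]
racknearR [0.577 0.098 0.032] side px [277. 212.]
tile [ 0.368 -0.143  0.007] side px [260. 300.]
rib [0.395 0.134 0.004] side px [217. 234.]
bowl [ 0.396 -0.503  0.038] side px [363. 398.]
potlid [0.551 0.484 0.06 ] side px [208. 145.]
plenumTopL [ 0.795 -0.359  0.08 ] side px [449. 266.]
plenedge [0.798 0.368 0.08 ] side px [288. 135.]
```

```bash
python3 -m crank '[{"linear":[0,0,-0.04],"delta_rot":[0,0,0],"gripper":100},{"linear":[0,0,0],"delta_rot":[0,0,-0.178],"gripper":100},{"linear":[0,0,0],"delta_rot":[0,0,-0.178],"gripper":100},{"linear":[0,0,0],"delta_rot":[0,0,-0.178],"gripper":100},{"linear":[0,0,0],"delta_rot":[0,0,-0.178],"gripper":100},{"linear":[0,0,0],"delta_rot":[0,0,-0.178],"gripper":100},{"linear":[0,0,0],"delta_rot":[0,0,-0.178],"gripper":100},{"linear":[0,0,0],"delta_rot":[0,0,-0.178],"gripper":100},{"linear":[0,0,0],"delta_rot":[0,0,-0.178],"gripper":100}]'
python3 -m crank '[{"linear":[0,0,0],"delta_rot":[0,0,-0.178],"gripper":100},{"linear":[0,0,0],"delta_rot":[0,0,-0.178],"gripper":100},{"linear":[0,0,0],"delta_rot":[0,0,-0.178],"gripper":100},{"linear":[0,0,0],"delta_rot":[0,0,-0.178],"gripper":100},{"linear":[0,0,0],"delta_rot":[0,0,-0.178],"gripper":100},{"linear":[0,0,0],"delta_rot":[0,0,-0.178],"gripper":100},{"linear":[0,0,0],"delta_rot":[0,0,-0.178],"gripper":100}]'; python3 -c "from h import *;st()"
```

```text
time_s: 1.42
tcp_pos: [0.2813, -0.558, 0.2624]
ee_rot: [[0.32, -0.947, -0.0], [-0.947, -0.32, 0.0], [-0.0, 0.0, -1.0]]
wrist_force: [-0.4, 0.3, -0.0]
gripper_width: 0.999
time_s: 2.3
tcp_pos: [0.2813, -0.558, 0.2624]
ee_rot: [[1.0, 0.001, -0.0], [0.001, -1.0, 0.0], [-0.0, -0.0, -1.0]]
wrist_force: [0.2, -0.1, 0.8]
gripper_width: 0.997
t 2.3 tcp [ 0.2813 -0.558   0.2624] yaw(x) 0.06 tilt [-0.0001  0.0002] F [ 0.2 -0.1  0.8] Mz [-0.06  0.17  0.02] w 0.997 J [-48.4  20.7   4.2  -0.  -73.5 138.5]
```

```bash
python3 -m crank '[{"linear":[0.02,-0.051,0],"delta_rot":[0,0,0],"gripper":100},{"linear":[0.02,-0.051,0],"delta_rot":[0,0,0],"gripper":100},{"linear":[0.02,-0.051,0],"delta_rot":[0,0,0],"gripper":100},{"linear":[0.02,-0.051,0],"delta_rot":[0,0,0],"gripper":100},{"linear":[0.02,-0.051,0],"delta_rot":[0,0,0],"gripper":100},{"linear":[0.02,-0.051,0],"delta_rot":[0,0,0],"gripper":100}]'; python3 - <<'E'
from h import *
st();grab("wrist","w1");grab("side","s1")
E
python3 -m crank '[{"linear":[0.02,-0.051,0],"delta_rot":[0,0,0],"gripper":100},{"linear":[0.02,-0.051,0],"delta_rot":[0,0,0],"gripper":100},{"linear":[0.02,-0.051,0],"delta_rot":[0,0,0],"gripper":100},{"linear":[0.02,-0.051,0],"delta_rot":[0,0,0],"gripper":100},{"linear":[0.02,-0.051,0],"delta_rot":[0,0,0],"gripper":100},{"linear":[0.02,-0.051,0],"delta_rot":[0,0,0],"gripper":100},{"linear":[0.02,-0.051,0],"delta_rot":[0,0,0],"gripper":100},{"linear":[0.02,-0.051,0],"delta_rot":[0,0,0],"gripper":100}]'; python3 - <<'E'
from h import *
st();grab("wrist","w2")
E
```

```text
time_s: 3.05
tcp_pos: [0.4031, -0.251, 0.2628]
ee_rot: [[1.0, -0.005, 0.001], [-0.005, -1.0, -0.0], [0.001, 0.0, -1.0]]
wrist_force: [0.9, -0.9, 0.9]
gripper_width: 0.997
t 3.05 tcp [ 0.4031 -0.251   0.2628] yaw(x) -0.28 tilt [ 0.0007 -0.0002] F [ 0.9 -0.9  0.9] Mz [-0.08  0.02 -0.02] w 0.997 J [-12.2   5.5 -15.9   0.  -68.6 102. ]
time_s: 4.15
tcp_pos: [0.5653, 0.1558, 0.2626]
ee_rot: [[1.0, -0.005, 0.0], [-0.005, -1.0, -0.0], [0.0, 0.0, -1.0]]
wrist_force: [0.4, -0.6, 0.1]
gripper_width: 1.002
t 4.15 tcp [0.5653 0.1558 0.2626] yaw(x) -0.29 tilt [ 0.0002 -0.0001] F [ 0.4 -0.6  0.1] Mz [-0.13  0.05  0.01] w 1.002 J [ 31.2  16.8  -1.4   0.  -71.7  58.5]
```

View pics/w1.png

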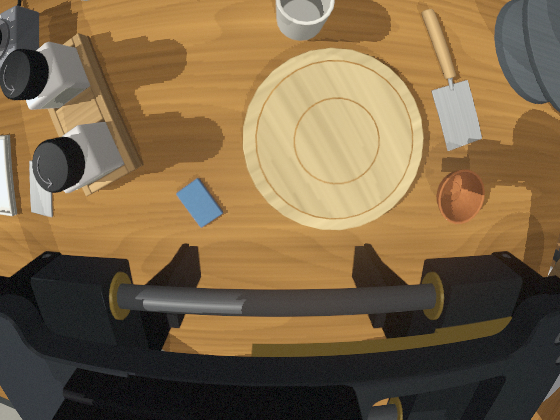

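View pics/w2.png

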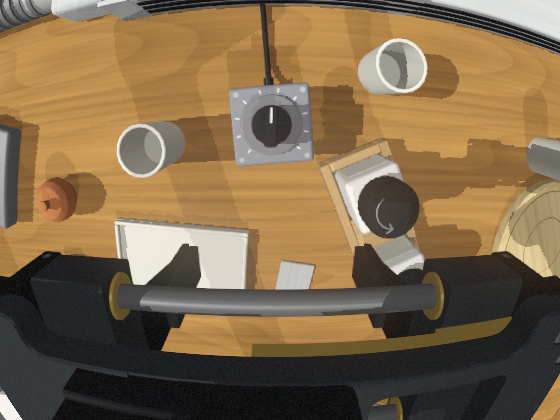

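View pics/s1.png

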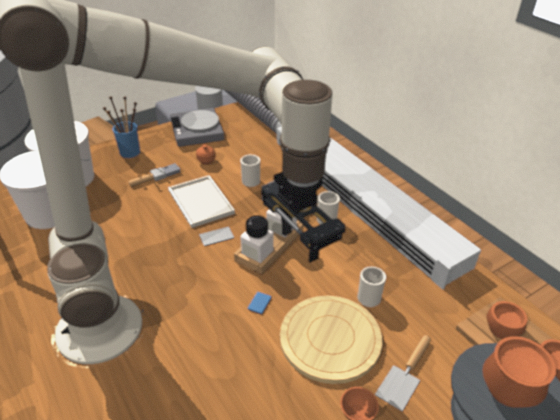

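```bash
python3 - <<'E'
import cv2
im=cv2.imread("pics/w2.png")
cv2.imwrite("pics/k2.png",cv2.resize(im[75:175,220:330],None,fx=6,fy=6,interpolation=cv2.INTER_CUBIC))
cv2.imwrite("pics/k3.png",cv2.resize(im[130:290,310:440],None,fx=4,fy=4,interpolation=cv2.INTER_CUBIC)[:600])
E
```

```text
(no output)
```

View pics/k2.png

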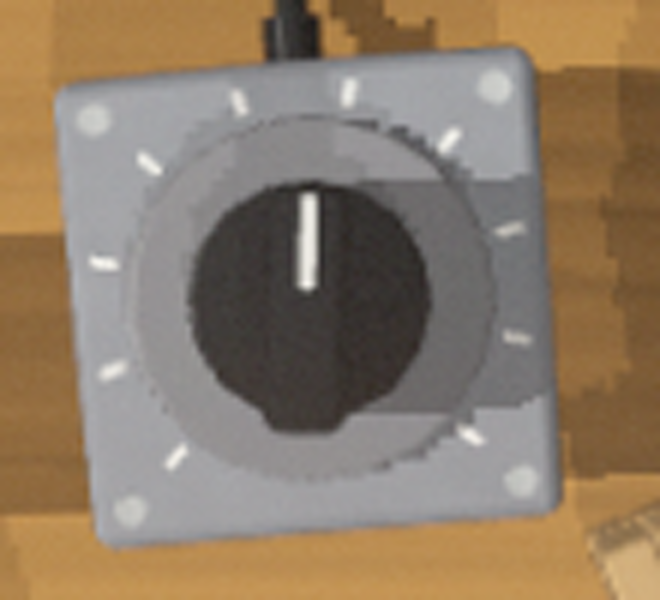

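View pics/k3.png

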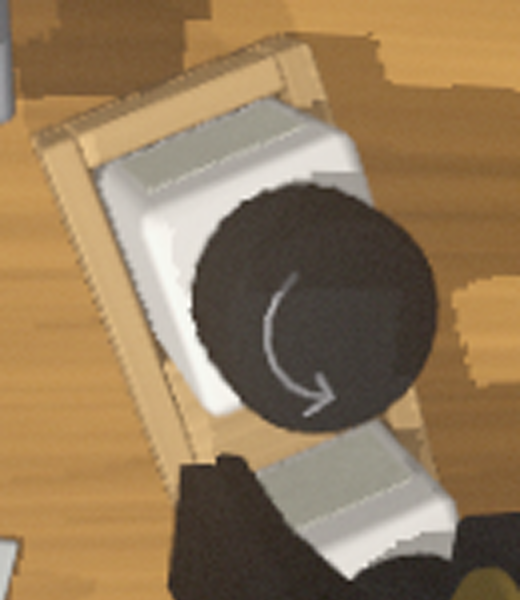

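```bash
python3 - <<'E'
from h import *
c=grab("wrist")
f=lambda u,v,z:onz(c,220+(u+.5)/6-.5,75+(v+.5)/6-.5,z)
a=f(309,195,.104);b=f(306,290,.104);print(a,b,np.degrees(np.arctan2(*(a-b)[1::-1])))
cs=[f(55,90,.06),f(530,48,.06),f(560,515,.06),f(100,548,.06)]
for q in cs:print(q.round(4))
print("box",np.mean(cs,0),np.degrees(np.arctan2(*(cs[0]-cs[3])[1::-1])))
for n,(u,v) in {"screws":(94,118),"s2":(494,85),"s3":(521,480),"s4":(131,512)}.items(): print(f(u,v,.06).round(4))
# skirt fit
print("skirt c",f(314,297,.062).round(4), "bar tail",f(306,432,.104).round(4))
E
```

```text
[0.65321911 0.16442719 0.104     ] [0.63766061 0.16495093 0.104     ] -1.9280033244904669
[0.6744 0.2118 0.06  ]
[0.6817 0.1246 0.06  ]
[0.594 0.118 0.06 ]
[0.5877 0.2049 0.06  ]
box [0.63443145 0.16483629 0.06      ] 4.546424946716914
[0.6688 0.2046 0.06  ]
[0.6746 0.1312 0.06  ]
[0.6006 0.1255 0.06  ]
[0.5946 0.1988 0.06  ]
skirt c [0.6349 0.1642 0.062 ] bar tail [0.6143 0.165  0.104 ]
```

```bash
python3 -m crank '[{"linear":[0.0345,-0.0045,0],"delta_rot":[0,0,0.02],"gripper":50},{"linear":[0.0345,-0.0045,0],"delta_rot":[0,0,0],"gripper":50},{"linear":[0,0,0.05],"delta_rot":[0,0,0],"gripper":50},{"linear":[0,0,0.045],"delta_rot":[0,0,0],"gripper":50},{"linear":[0,0,0],"delta_rot":[0,0,0],"gripper":50}]'; python3 - <<'E'
from h import *
st();grab("wrist","w3")
E
```

```text
time_s: 4.88
tcp_pos: [0.6314, 0.1605, 0.1633]
ee_rot: [[1.0, -0.026, -0.009], [-0.026, -1.0, -0.004], [-0.009, 0.004, -1.0]]
wrist_force: [-0.8, -0.6, 0.9]
gripper_width: 0.537
t 4.88 tcp [0.6314 0.1605 0.1633] yaw(x) -1.5 tilt [-0.009 -0.004] F [-0.8 -0.6  0.9] Mz [-0.13  0.15  0.01] w 0.537 J [ 28.4  27.3   0.2  -0.  -63.4  60.1]
```

View pics/w3.png

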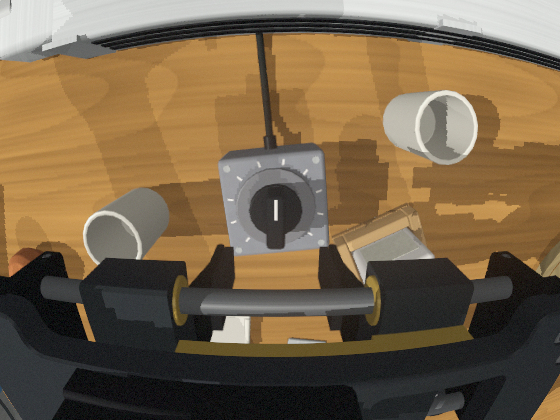

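```bash
python3 -m crank '[{"linear":[0,0,0],"delta_rot":[0,0,0],"gripper":50}]' >/dev/null; python3 -c "
from h import *
st()"
```

```text
t 5.05 tcp [0.6354 0.1626 0.1705] yaw(x) -1.41 tilt [0.0047 0.0014] F [0.5 1.  1.3] Mz [-0.05  0.1   0.  ] w 0.507 J [ 28.5  27.    0.7   0.1 -63.4  60.1]
```

```bash
python3 -m crank '[{"linear":[0,-0.0015,0.03],"delta_rot":[0,0,0],"gripper":50},{"linear":[0,0,0.03],"delta_rot":[0,0,0],"gripper":50},{"linear":[0,0,0.022],"delta_rot":[0,0,0],"gripper":50},{"linear":[0,0,0.007],"delta_rot":[0,0,0],"gripper":50},{"linear":[0,0,0],"delta_rot":[0,0,0],"gripper":50},{"linear":[0,0,0],"delta_rot":[0,0,0],"gripper":50}]' >/dev/null; python3 -c "
from h import *
st();grab('wrist','w4')"
```

```text
t 5.8 tcp [0.635  0.1645 0.0805] yaw(x) -1.41 tilt [0.0032 0.0013] F [0.2 0.7 0.8] Mz [-0.12  0.09  0.03] w 0.501 J [ 28.6  31.8  -5.1   0.  -52.8  59.9]
```

View pics/w4.png

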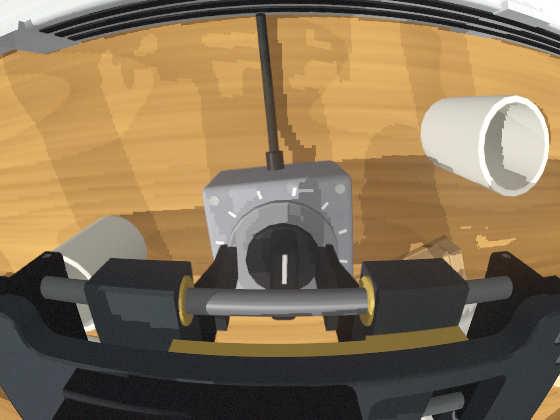

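```bash
python3 -m crank '[{"linear":[0,0,0],"delta_rot":[0,0,0],"gripper":0},{"linear":[0,0,0],"delta_rot":[0,0,0],"gripper":0},{"linear":[0,0,0],"delta_rot":[0,0,0],"gripper":0},{"linear":[0,0,0],"delta_rot":[0,0,0],"gripper":0},{"linear":[0,0,0],"delta_rot":[0,0,0],"gripper":0}]' >/dev/null; python3 -c "
from h import *
st()"
```

```text
t 6.47 tcp [0.6338 0.1608 0.0786] yaw(x) -1.44 tilt [-0.0018 -0.0045] F [ 1.2 -8.5  0.8] Mz [-2.53 -0.37  0.07] w 0.163 J [ 28.5  31.9  -5.3   0.2 -53.   60. ]
```

```bash
python3 -m crank '[{"linear":[0,0.003,0],"delta_rot":[0,0,0],"gripper":0},{"linear":[0,0,0],"delta_rot":[0,0,0.15],"gripper":0},{"linear":[0,0,0],"delta_rot":[0,0,0.15],"gripper":0},{"linear":[0,0,0],"delta_rot":[0,0,0.15],"gripper":0}]' >/dev/null; python3 -c "
from h import *
st()"
```

```text
t 6.97 tcp [0.6336 0.16   0.0786] yaw(x) -27.48 tilt [-0.0009 -0.0016] F [ 0.  -2.7  1.5] Mz [-1.27  0.09  0.04] w 0.158 J [ 28.4  31.9  -5.4   0.1 -52.8  34.1]
```

Force is falling, so I'll keep turning.

```bash
python3 -m crank '[{"linear":[0,0,0],"delta_rot":[0,0,0.15],"gripper":0},{"linear":[0,0,0],"delta_rot":[0,0,0.15],"gripper":0},{"linear":[0,0,0],"delta_rot":[0,0,0.15],"gripper":0},{"linear":[0,0,0],"delta_rot":[0,0,0.15],"gripper":0},{"linear":[0,0,0],"delta_rot":[0,0,0.15],"gripper":0},{"linear":[0,0,0],"delta_rot":[0,0,0.15],"gripper":0}]' >/dev/null; python3 -c "
from h import *
st()"; python3 -m crank '[{"linear":[0,0,0],"delta_rot":[0,0,0.15],"gripper":0},{"linear":[0,0,0],"delta_rot":[0,0,0.15],"gripper":0},{"linear":[0,0,0],"delta_rot":[0,0,0.15],"gripper":0},{"linear":[0,0,0],"delta_rot":[0,0,0.15],"gripper":0}]' >/dev/null; python3 -c "
from h import *
st()"
```

```text
t 7.72 tcp [0.6325 0.1592 0.0786] yaw(x) -79.07 tilt [-0.0036 -0.003 ] F [-1.7 -5.5  3.5] Mz [-1.45  0.74  0.07] w 0.157 J [ 28.3  31.8  -5.5   0.1 -53.  -17.4]
t 8.22 tcp [0.6315 0.1593 0.0786] yaw(x) -113.45 tilt [-0.0055 -0.0032] F [-4.6 -2.8  5.4] Mz [-1.15  1.45 -0.  ] w 0.156 J [ 28.4  31.8  -5.5   0.  -53.1 -51.8]
```

```bash
python3 -m crank '[{"linear":[0,0,0],"delta_rot":[0,0,0.1],"gripper":0},{"linear":[0,0,0],"delta_rot":[0,0,0.1],"gripper":0},{"linear":[0,0,0],"delta_rot":[0,0,0],"gripper":0}]' >/dev/null; python3 -c "
from h import *
st()"; python3 -m crank '[{"linear":[0,0,0],"delta_rot":[0,0,0.05],"gripper":0},{"linear":[0,0,0],"delta_rot":[0,0,0.05],"gripper":0},{"linear":[0,0,0],"delta_rot":[0,0,0],"gripper":0}]' >/dev/null; python3 -c "
from h import *
st()"
```

```text
t 8.6 tcp [0.6313 0.1594 0.0786] yaw(x) -124.67 tilt [-0.0058 -0.003 ] F [-6.  -3.1  5. ] Mz [-1.04  1.58 -0.03] w 0.16 J [ 28.4  31.8  -5.5  -0.  -53.1 -63. ]
t 8.97 tcp [0.6311 0.1595 0.0786] yaw(x) -130.38 tilt [-0.0062 -0.003 ] F [-5.9 -3.   4.6] Mz [-0.86  1.69 -0.02] w 0.16 J [ 28.4  31.8  -5.5  -0.  -53.1 -68.8]
```

```bash
python3 -m crank '[{"linear":[0,0,0],"delta_rot":[0,0,0.06],"gripper":0},{"linear":[0,0,0],"delta_rot":[0,0,0],"gripper":0}]' >/dev/null; python3 -c "
from h import *
st()"; python3 -m crank '[{"linear":[0,0,0],"delta_rot":[0,0,0.06],"gripper":0},{"linear":[0,0,0],"delta_rot":[0,0,0],"gripper":0}]' >/dev/null; python3 -c "
from h import *
st()"
```

```text
t 9.22 tcp [0.6312 0.1597 0.0786] yaw(x) -133.64 tilt [-0.0059 -0.0035] F [-5.9 -3.2  5.7] Mz [-0.85  1.6   0.68] w 0.164 J [ 28.4  31.8  -5.5   0.  -53.1 -72.1]
t 9.47 tcp [0.6313 0.1598 0.0785] yaw(x) -137.05 tilt [-0.0056 -0.0034] F [-5.1 -3.5  5.2] Mz [-0.82  1.56  0.75] w 0.17 J [ 28.4  31.8  -5.5   0.  -53.1 -75.5]
```

The moment jumped to 0.7 N m, which is the end stop. I'll open and lift.

```bash
python3 -m crank '[{"linear":[0,0,0],"delta_rot":[0,0,0],"gripper":60},{"linear":[0,0,0],"delta_rot":[0,0,0],"gripper":60},{"linear":[0,0,0],"delta_rot":[0,0,0],"gripper":60},{"linear":[0,0,-0.05],"delta_rot":[0,0,0],"gripper":60},{"linear":[0,0,-0.06],"delta_rot":[0,0,0],"gripper":100},{"linear":[0,0,-0.06],"delta_rot":[0,0,0],"gripper":100},{"linear":[0,0,0],"delta_rot":[0,0,0],"gripper":100}]' >/dev/null; python3 -c "
from h import *
st();grab('wrist','w5');c=grab('scene','sc5')
cv2.imwrite('pics/c5.png',cv2.resize(c['img'][170:310,255:455],None,fx=4,fy=4,interpolation=2))"
```

```text
t 10.35 tcp [0.6367 0.162  0.2557] yaw(x) -137.18 tilt [0.0129 0.005 ] F [-0.2  0.4 -0.8] Mz [0.04 0.   0.01] w 0.859 J [ 28.4  23.7   7.8   0.1 -73.3 -75.6]
```

View pics/w5.png

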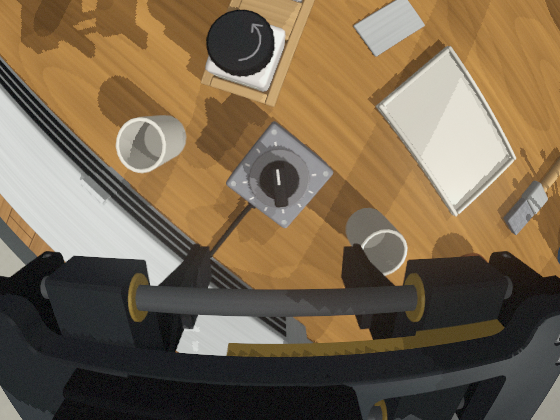

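View pics/c5.png

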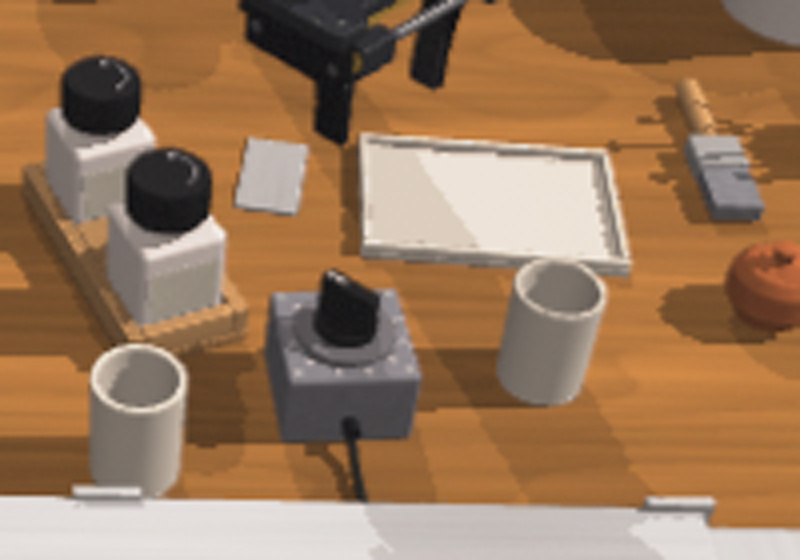

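```bash
python3 - <<'E'
from h import *
c=grab("wrist"); im=c["img"]
x0,y0=215,110
cv2.imwrite("pics/k5.png",cv2.resize(im[y0:y0+125,x0:x0+130],None,fx=5,fy=5,interpolation=cv2.INTER_CUBIC))
E
```

```text
(no output)
```

View pics/k5.png

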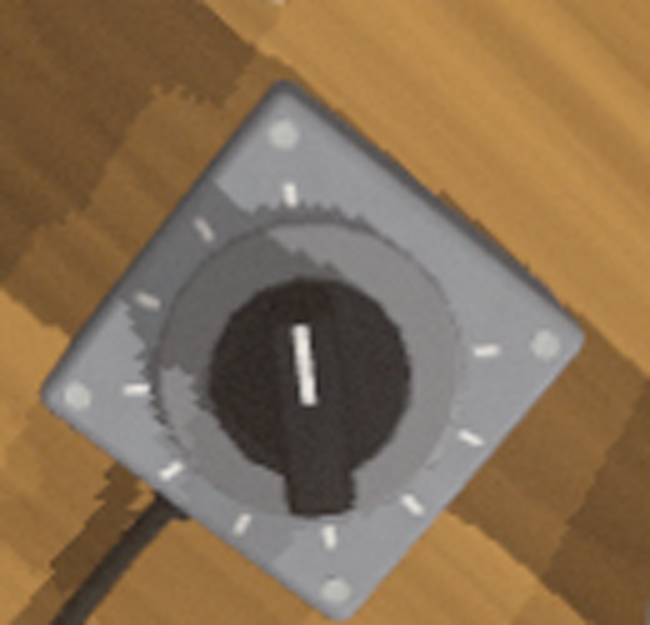

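```bash
python3 - <<'E'
from h import *
c=grab("wrist")
f=lambda u,v,z:onz(c,215+(u+.5)/5-.5,110+(v+.5)/5-.5,z)
a=f(300,325,.104);b=f(309,403,.104);print(a,b,np.degrees(np.arctan2(*(a-b)[1::-1])))
S=[f(284,133,.06),f(545,345,.06),f(335,590,.06),f(78,396,.06)]
print(np.round(S,4),np.mean(S,0))
t=f(290,194,.06);m=np.mean(S,0);print("endtick",np.degrees(np.arctan2(*(t-m)[1::-1])))
t=f(486,350,.06);print("starttick",np.degrees(np.arctan2(*(t-m)[1::-1])))
# rack & caps from this image
w=cv2.imread("pics/w5.png")
cv2.imwrite("pics/j5.png",cv2.resize(w[0:130,150:350],None,fx=4,fy=4,interpolation=2))
E
```

```text
[0.61807366 0.14438257 0.104     ] [0.62817547 0.15608443 0.104     ] -130.80291653574898
[[0.5959 0.1191 0.06  ]
 [0.5909 0.1927 0.06  ]
 [0.6643 0.1978 0.06  ]
 [0.6696 0.1246 0.06  ]] [0.63017926 0.15854364 0.06      ]
endtick -130.6695928025098
starttick 139.34611492752836
```

View pics/j5.png

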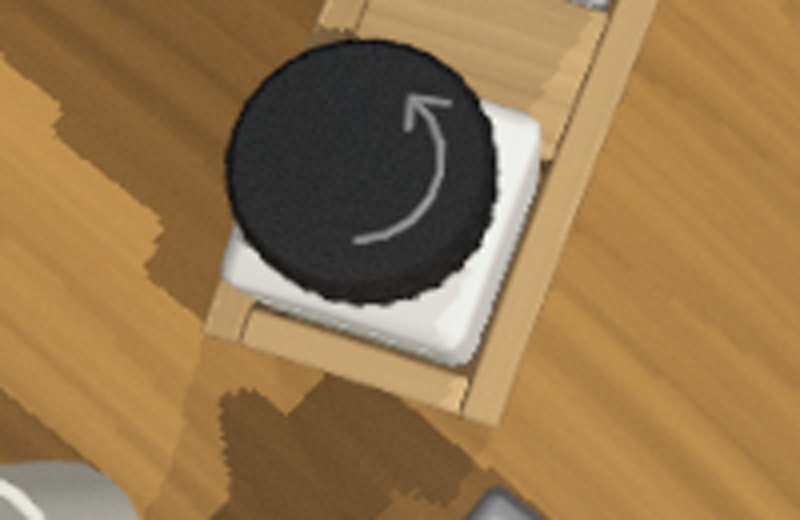

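Knob pointer is at -130.8° and the end tick at -130.7°, so it is at the stop. Next I'll look at the caps from close by.

```bash
python3 -m crank '[{"linear":[0.038,-0.0135,0],"delta_rot":[0,0,0],"gripper":100},{"linear":[0.038,-0.0135,0],"delta_rot":[0,0,0],"gripper":100},{"linear":[0,0,0],"delta_rot":[0,0,0],"gripper":100},{"linear":[0,0,0],"delta_rot":[0,0,0],"gripper":100},{"linear":[0,0,0],"delta_rot":[0,0,0],"gripper":100}]' >/dev/null; python3 -c "
from h import *
st();grab('wrist','w6')"
```

```text
t 11.18 tcp [0.5966 0.0903 0.2477] yaw(x) -137.17 tilt [-0.0011 -0.0004] F [ 0.4 -0.8  0.4] Mz [ 0.02 -0.04  0.02] w 1.001 J [ 24.   19.1  -0.4  -0.  -70.6 -71.1]
```

View pics/w6.png

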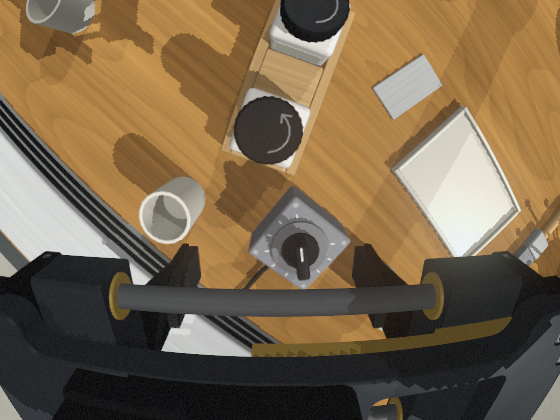

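```bash
python3 - <<'E'
from h import *
c=grab("wrist"); s=grab("scene")
def blob(c,x0,y0,x1,y1,th=75):
    m=(c["img"].max(2)<th).astype(np.uint8); k=np.zeros_like(m);k[y0:y1,x0:x1]=m[y0:y1,x0:x1]
    k=cv2.morphologyEx(k,cv2.MORPH_CLOSE,np.ones((5,5)));k=cv2.morphologyEx(k,cv2.MORPH_OPEN,np.ones((7,7)))
    cs,_=cv2.findContours(k,0,1); return max(cs,key=cv2.contourArea)
b=blob(c,225,85,310,175); e=cv2.fitEllipse(b); print("wrist near",e)
for z in(.125,.135): print(onz(c,*e[0],z))
for n,bx in (("near",(283,205,312,232)),("far",(266,182,296,204))):
    b=blob(s,*bx); print(n,cv2.boundingRect(b))
cv2.imwrite("pics/k6.png",cv2.resize(c["img"][80:180,220:320],None,fx=6,fy=6,interpolation=2))
E
```

```text
wrist near ((267.6275634765625, 129.8780059814453), (66.46852111816406, 67.19237518310547), 94.55152130126953)
[0.55350915 0.0394176  0.125     ]
[0.55292872 0.03922372 0.135     ]
near (287, 208, 20, 20)
far (271, 185, 19, 18)
```

View pics/k6.png

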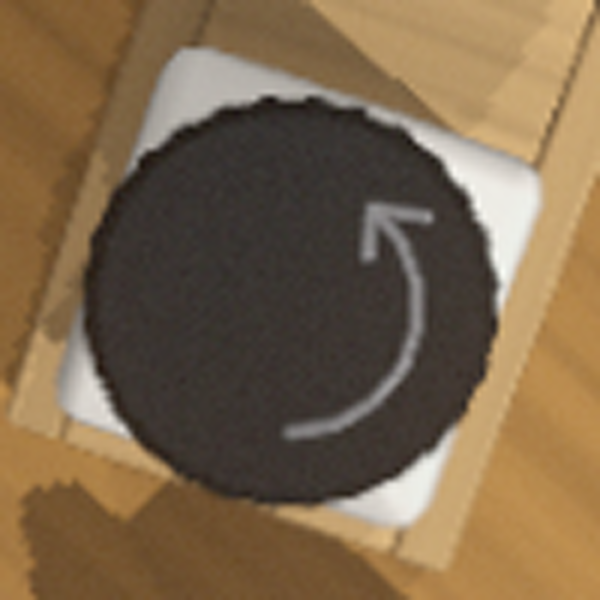

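```bash
python3 - <<'E'
from h import *
c=grab("wrist"); s=grab("scene")
print(tri(ray(c,267.6,129.9),ray(s,297.3,212.8)))
# jar/rack corners
f=lambda u,v,z:onz(c,220+(u+.5)/6-.5,80+(v+.5)/6-.5,z)
for q in [(190,48),(540,170),(400,527),(62,412)]: print(f(*q,.09).round(4))
E
```

```text
(array([0.55309567, 0.04066116, 0.13353933]), [np.float64(0.001501530519255948), np.float64(0.0015015305192559456)])
[0.5355 0.     0.09  ]
[0.5117 0.055  0.09  ]
[0.5705 0.079  0.09  ]
[0.5941 0.0247 0.09  ]
```

```bash
python3 -m crank '[{"linear":[0.033,-0.004,0],"delta_rot":[0,0,0],"gripper":100},{"linear":[0.033,-0.004,0],"delta_rot":[0,0,0],"gripper":100},{"linear":[0,0,0.05],"delta_rot":[0,0,0],"gripper":100},{"linear":[0,0,0.04],"delta_rot":[0,0,0],"gripper":100},{"linear":[0,0,0.03],"delta_rot":[0,0,0],"gripper":100},{"linear":[0,0,0.015],"delta_rot":[0,0,0],"gripper":100},{"linear":[0,0,0],"delta_rot":[0,0,0],"gripper":100},{"linear":[0,0,0],"delta_rot":[0,0,0],"gripper":100},{"linear":[0,0,0],"delta_rot":[0,0,0],"gripper":100}]' >/dev/null; python3 -c "
from h import *
st();grab('wrist','w7')"
```

```text
t 12.55 tcp [0.5542 0.0392 0.1149] yaw(x) -137.2 tilt [0.0026 0.0008] F [-0.5 -0.3  0.1] Mz [-0.03  0.04 -0.01] w 0.994 J [ 20.8  21.2 -17.9   0.  -50.7 -68. ]
```

View pics/w7.png

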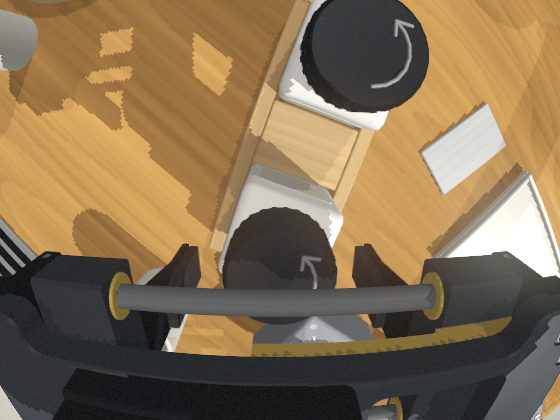

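```bash
python3 -m crank '[{"linear":[0,0,0.008],"delta_rot":[0,0,0],"gripper":100},{"linear":[0,0,0],"delta_rot":[0,0,0],"gripper":100},{"linear":[0,0,0],"delta_rot":[0,0,0],"gripper":20},{"linear":[0,0,0],"delta_rot":[0,0,0],"gripper":20},{"linear":[0,0,0],"delta_rot":[0,0,0],"gripper":20},{"linear":[0,0,0],"delta_rot":[0,0,0],"gripper":20}]' >/dev/null; python3 -c "
from h import *
st()"
```

```text
t 13.35 tcp [0.5534 0.0389 0.1056] yaw(x) -137.21 tilt [0.0002 0.0001] F [0.4 0.9 0.8] Mz [-0.    0.04 -0.  ] w 0.676 J [ 20.8  21.8 -18.5  -0.  -49.7 -68. ]
```

```bash
python3 -m crank '[{"linear":[0,0,0.004],"delta_rot":[0,0,0],"gripper":20},{"linear":[0,0,0.004],"delta_rot":[0,0,0],"gripper":20},{"linear":[0,0,0.002],"delta_rot":[0,0,0],"gripper":20},{"linear":[0,0,0],"delta_rot":[0,0,0],"gripper":20},{"linear":[0,0,0],"delta_rot":[0,0,0],"gripper":20}]' >/dev/null; python3 -c "
from h import *
st()"
```

```text
t 13.97 tcp [0.5536 0.0389 0.0978] yaw(x) -137.16 tilt [ 0.0012 -0.0003] F [-4.7  1.1 13.2] Mz [ 0.28  1.49 -0.05] w 0.676 J [ 20.8  22.3 -19.1   0.1 -48.5 -68. ]
```

```bash
python3 -m crank '[{"linear":[0,0,0],"delta_rot":[0,0,-0.12],"gripper":20},{"linear":[0,0,0],"delta_rot":[0,0,-0.12],"gripper":20}]' >/dev/null; python3 -c "
from h import *
st()";python3 -m crank '[{"linear":[0,0,0],"delta_rot":[0,0,-0.12],"gripper":20},{"linear":[0,0,0],"delta_rot":[0,0,-0.12],"gripper":20},{"linear":[0,0,0],"delta_rot":[0,0,-0.12],"gripper":20},{"linear":[0,0,0],"delta_rot":[0,0,-0.12],"gripper":20}]' >/dev/null; python3 -c "
from h import *
st()";python3 -m crank '[{"linear":[0,0,0],"delta_rot":[0,0,-0.12],"gripper":20},{"linear":[0,0,0],"delta_rot":[0,0,-0.12],"gripper":20},{"linear":[0,0,0],"delta_rot":[0,0,-0.09],"gripper":20},{"linear":[0,0,0],"delta_rot":[0,0,0],"gripper":20}]' >/dev/null; python3 -c "
from h import *
st()"
```

```text
t 14.22 tcp [0.5546 0.0395 0.0981] yaw(x) -123.2 tilt [0.0039 0.001 ] F [-3.6  3.2 11.8] Mz [ 0.81  1.11 -0.12] w 0.679 J [ 20.8  22.3 -19.    0.  -48.4 -54. ]
t 14.72 tcp [0.5552 0.0396 0.0983] yaw(x) -95.67 tilt [0.0049 0.0009] F [-2.1  1.1 11.1] Mz [ 0.5   0.84 -0.11] w 0.678 J [ 20.8  22.3 -19.    0.1 -48.4 -26.5]
t 15.22 tcp [0.5557 0.0394 0.0985] yaw(x) -76.93 tilt [0.006  0.0006] F [-0.9  0.9 11.4] Mz [0.26 0.54 0.07] w 0.676 J [ 20.8  22.3 -19.    0.1 -48.4  -7.8]
```

```bash
python3 -m crank '[{"linear":[0,0,-0.01],"delta_rot":[0,0,0],"gripper":20},{"linear":[0,0,-0.01],"delta_rot":[0,0,0],"gripper":20},{"linear":[0,0,0],"delta_rot":[0,0,0],"gripper":20}]' >/dev/null; python3 -c "
from h import *
st();grab('wrist','w8')"
```

```text
t 15.6 tcp [0.5534 0.039  0.1159] yaw(x) -77.06 tilt [0.0007 0.0004] F [-0.3 -0.7 -1.3] Mz [0.   0.08 0.01] w 0.679 J [ 20.8  21.1 -17.9  -0.  -51.   -7.8]
```

View pics/w8.png

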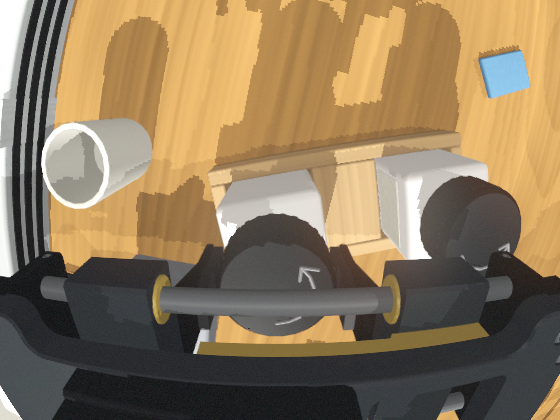

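```bash
python3 -m crank '[{"linear":[0,0,-0.04],"delta_rot":[0,0,0],"gripper":20},{"linear":[0,0,-0.06],"delta_rot":[0,0,0],"gripper":20},{"linear":[0,0,-0.02],"delta_rot":[0,0,0.157],"gripper":20},{"linear":[0,0,0],"delta_rot":[0,0,0.157],"gripper":20}]' >/dev/null; python3 -m crank '[{"linear":[-0.05,0.025,0],"delta_rot":[0,0,0],"gripper":20},{"linear":[-0.05,0.025,0],"delta_rot":[0,0,0],"gripper":20},{"linear":[-0.05,0.025,0],"delta_rot":[0,0,0],"gripper":20},{"linear":[-0.05,0.025,0],"delta_rot":[0,0,0],"gripper":20},{"linear":[-0.05,0.025,0],"delta_rot":[0,0,0],"gripper":20},{"linear":[-0.05,0.025,0],"delta_rot":[0,0,0],"gripper":20},{"linear":[0,0,0],"delta_rot":[0,0,0],"gripper":20},{"linear":[0,0,0],"delta_rot":[0,0,0],"gripper":20},{"linear":[0,0,0],"delta_rot":[0,0,0],"gripper":20}]' >/dev/null; python3 -c "
from h import *
st();grab('wrist','w9')"
```

```text
t 17.27 tcp [0.4306 0.3498 0.2352] yaw(x) -95.13 tilt [-0.0006 -0.0008] F [-0.   0.3 -0.2] Mz [0.01 0.04 0.02] w 0.677 J [ 55.8  14.7  -8.4  -0.  -67.  -61. ]
```

View pics/w9.png

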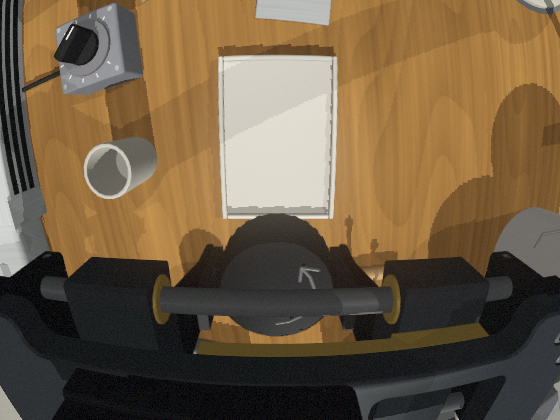

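```bash
python3 - <<'E'
from h import *
c=grab("wrist")
cv2.imwrite("pics/k9.png",cv2.resize(c["img"][40:230,205:350],None,fx=3,fy=3,interpolation=2))
P=[onz(c,u,v,.014) for u,v in [(219,57),(337,57),(334.5,218),(222.5,218)]]
print(np.round(P,4),np.mean(P,0).round(4)); 
for i,j in((0,1),(3,2),(0,3),(1,2)): d=P[j]-P[i];print(np.linalg.norm(d),np.degrees(np.arctan2(d[1],d[0])))
E
```

```text
[[0.4831 0.1953 0.014 ]
 [0.3462 0.2073 0.014 ]
 [0.3613 0.404  0.014 ]
 [0.5015 0.3914 0.014 ]] [0.423  0.2995 0.014 ]
0.1374315017172133 175.00479651566613
0.14078194435752822 174.84854103463658
0.19690444128195458 84.63458024485661
0.197295206642367 85.60816498185181
```

View pics/k9.png

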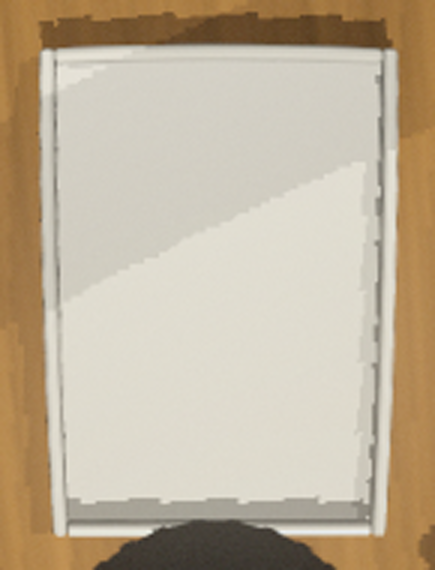

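```bash
python3 -m crank '[{"linear":[0.008,0,0.02],"delta_rot":[0,0,0],"gripper":20},{"linear":[0,0,0.06],"delta_rot":[0,0,0],"gripper":20},{"linear":[0,0,0.06],"delta_rot":[0,0,0],"gripper":20},{"linear":[0,0,0.04],"delta_rot":[0,0,0],"gripper":20},{"linear":[0,0,0.02],"delta_rot":[0,0,0],"gripper":20},{"linear":[0,0,0.01],"delta_rot":[0,0,0],"gripper":20},{"linear":[0,0,0],"delta_rot":[0,0,0],"gripper":20},{"linear":[0,0,0],"delta_rot":[0,0,0],"gripper":20}]' >/dev/null; python3 -c "
from h import *
st();grab('wrist','w10')"
```

```text
t 18.38 tcp [0.4303 0.3435 0.0267] yaw(x) -95.05 tilt [0.0016 0.0019] F [-0.8  0.5 -1.2] Mz [-0.01  0.12 -0.04] w 0.676 J [ 55.5  27.5 -23.6   0.  -38.8 -60.5]
```

View pics/w10.png

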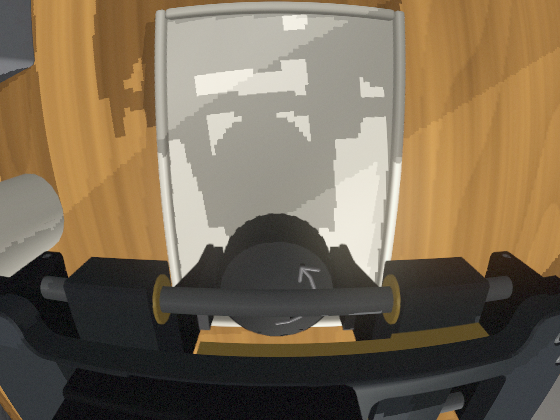

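```bash
python3 -m crank '[{"linear":[0,0,0.008],"delta_rot":[0,0,0],"gripper":20},{"linear":[0,0,0.005],"delta_rot":[0,0,0],"gripper":20},{"linear":[0,0,0.003],"delta_rot":[0,0,0],"gripper":20},{"linear":[0,0,0],"delta_rot":[0,0,0],"gripper":20},{"linear":[0,0,0],"delta_rot":[0,0,0],"gripper":20}]' >/dev/null; python3 -c "
from h import *
st()"
```

```text
t 19.05 tcp [0.4297 0.343  0.0096] yaw(x) -95.04 tilt [0.0001 0.0001] F [ 0.3 -1.  -1.1] Mz [ 0.04  0.03 -0.03] w 0.674 J [ 55.5  29.  -24.3   0.  -36.6 -60.5]
```

```bash
python3 -m crank '[{"linear":[0,0,0.0015],"delta_rot":[0,0,0],"gripper":20},{"linear":[0,0,0],"delta_rot":[0,0,0],"gripper":20},{"linear":[0,0,0],"delta_rot":[0,0,0],"gripper":20}]' >/dev/null; python3 -c "
from h import *
st()"
```

```text
t 19.43 tcp [0.4298 0.3432 0.0086] yaw(x) -95.03 tilt [0.0005 0.0006] F [-1.5 -0.3  3.3] Mz [-0.09  0.44  0.06] w 0.677 J [ 55.5  29.1 -24.4   0.  -36.5 -60.5]
```

Contact at TCP z = 8.6 mm, as predicted. I'll open part-way and lift.

```bash
python3 -m crank '[{"linear":[0,0,0],"delta_rot":[0,0,0],"gripper":82},{"linear":[0,0,0],"delta_rot":[0,0,0],"gripper":82},{"linear":[0,0,0],"delta_rot":[0,0,0],"gripper":82},{"linear":[0,0,-0.03],"delta_rot":[0,0,0],"gripper":82},{"linear":[0,0,-0.06],"delta_rot":[0,0,0],"gripper":100},{"linear":[0,0,-0.06],"delta_rot":[0,0,0],"gripper":100},{"linear":[0,0,-0.06],"delta_rot":[0,0,0],"gripper":100},{"linear":[0,0,0],"delta_rot":[0,0,0],"gripper":100},{"linear":[0,0,0],"delta_rot":[0,0,0],"gripper":100}]' >/dev/null; python3 -c "
from h import *
st();grab('wrist','w11');grab('scene','sc11')"
```

```text
t 20.55 tcp [0.429  0.3425 0.2173] yaw(x) -95.07 tilt [-0.0012 -0.0003] F [-0.7 -0.2 -0.2] Mz [-0.    0.14 -0.01] w 0.997 J [ 55.5  14.9 -10.7  -0.1 -64.4 -60.5]
```

View pics/w11.png

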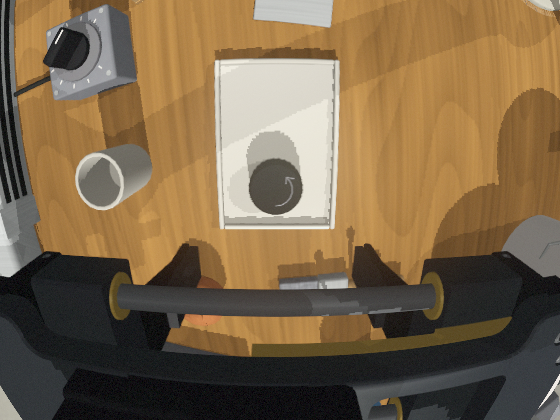

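View pics/sc11.png

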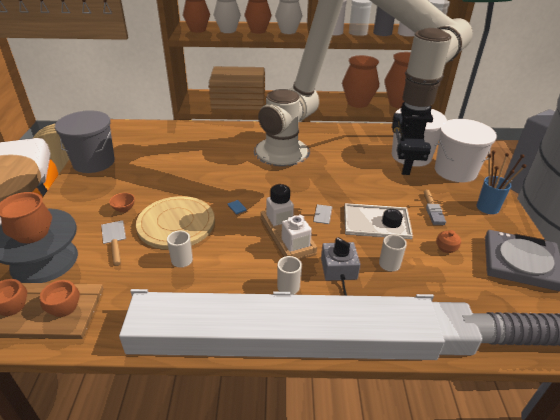

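```bash
python3 -m crank '[{"linear":[0.049,-0.018,0],"delta_rot":[0,0,0],"gripper":100},{"linear":[0.049,-0.018,0],"delta_rot":[0,0,0],"gripper":100},{"linear":[0.049,-0.018,0],"delta_rot":[0,0,0],"gripper":100},{"linear":[0.049,-0.018,0],"delta_rot":[0,0,0],"gripper":100},{"linear":[0.049,-0.018,0],"delta_rot":[0,0,0],"gripper":100},{"linear":[0.049,-0.018,0],"delta_rot":[0,0,0],"gripper":100}]' >/dev/null; python3 -m crank '[{"linear":[0,0,0],"delta_rot":[0,0,0.175],"gripper":100},{"linear":[0,0,0],"delta_rot":[0,0,0.175],"gripper":100},{"linear":[0,0,0],"delta_rot":[0,0,0.175],"gripper":100},{"linear":[0,0,0],"delta_rot":[0,0,0.175],"gripper":100},{"linear":[0,0,0],"delta_rot":[0,0,0.175],"gripper":100},{"linear":[0,0,0],"delta_rot":[0,0,0.175],"gripper":100},{"linear":[0,0,0],"delta_rot":[0,0,0],"gripper":100},{"linear":[0,0,0],"delta_rot":[0,0,0],"gripper":100},{"linear":[0,0,0],"delta_rot":[0,0,0],"gripper":100}]' >/dev/null;python3 -c "
from h import *
st();grab('wrist','w12')"
```

```text
t 22.52 tcp [0.5112 0.0405 0.2177] yaw(x) -155.12 tilt [-0.0008 -0.0003] F [-0.   0.5 -0.5] Mz [ 0.02 -0.01  0.07] w 1.0 J [ 22.7  11.3 -15.5   0.  -63.2 -87.8]
```

View pics/w12.png

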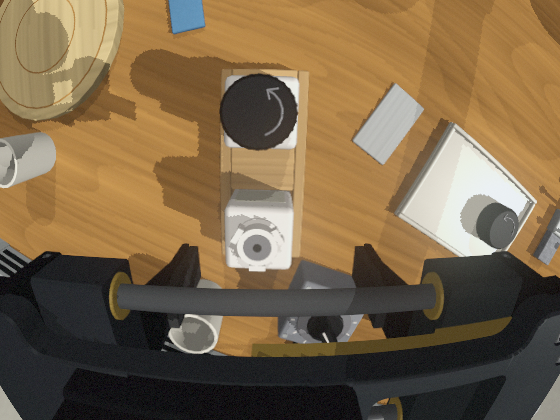

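```bash
python3 - <<'E'
from h import *
c=grab("wrist"); s=grab("scene")
def blob(c,x0,y0,x1,y1,th=75):
    m=(c["img"].max(2)<th).astype(np.uint8); k=np.zeros_like(m);k[y0:y1,x0:x1]=m[y0:y1,x0:x1]
    k=cv2.morphologyEx(k,cv2.MORPH_CLOSE,np.ones((5,5)));k=cv2.morphologyEx(k,cv2.MORPH_OPEN,np.ones((7,7)))
    cs,_=cv2.findContours(k,0,1); return max(cs,key=cv2.contourArea)
e=cv2.fitEllipse(blob(c,212,65,305,155)); print(e, onz(c,*e[0],.13))
print(tri(ray(c,*e[0]),ray(s,280.0,189.0)))
print("jar mouth near",onz(c,257,248,.1105))
e2=cv2.fitEllipse(blob(c,470,195,520,255)); print("cap1",e2, onz(c,*e2[0],.03))
st()
E
```

```text
((257.76666259765625, 111.26973724365234), (74.70274353027344, 75.99634552001953), 82.37699127197266) [ 0.44293571 -0.00754005  0.13      ]
(array([ 0.44288021, -0.00654782,  0.13405729]), [np.float64(0.000784292889809375), np.float64(0.000784292889809383)])
jar mouth near [0.55356977 0.04001945 0.1105    ]Traceback (most recent call last):
  File "<stdin>", line 10, in <module>
  File "<stdin>", line 6, in blob
ValueError: max() iterable argument is empty
```

```bash
python3 -m crank '[{"linear":[0.041,-0.0074,0],"delta_rot":[0,0,0],"gripper":100},{"linear":[0.041,-0.0074,0],"delta_rot":[0,0,0],"gripper":100},{"linear":[0,0,0.05],"delta_rot":[0,0,0],"gripper":100},{"linear":[0,0,0.035],"delta_rot":[0,0,0],"gripper":100},{"linear":[0,0,0.015],"delta_rot":[0,0,0],"gripper":100},{"linear":[0,0,0],"delta_rot":[0,0,0],"gripper":100},{"linear":[0,0,0],"delta_rot":[0,0,0],"gripper":100}]' >/dev/null;python3 -c "
from h import *
st();grab('wrist','w13')"
```

```text
t 23.55 tcp [ 0.4439 -0.007   0.1189] yaw(x) -155.17 tilt [0.0017 0.0003] F [ 0.2 -0.7 -0. ] Mz [-0.02  0.04  0.04] w 1.001 J [ 20.2  10.9 -32.5   0.  -46.5 -85.4]
```

View pics/w13.png

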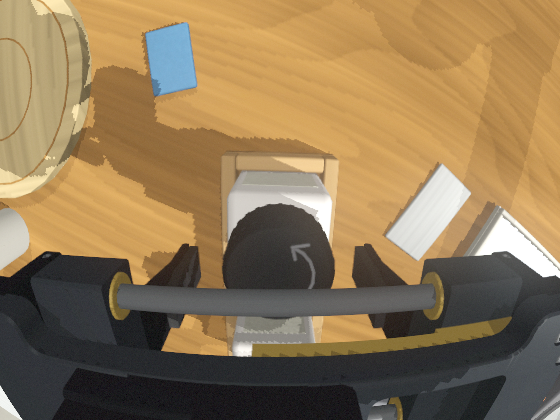

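```bash
python3 -m crank '[{"linear":[0,0.0012,0.0125],"delta_rot":[0,0,0],"gripper":100},{"linear":[0,0,0],"delta_rot":[0,0,0],"gripper":100},{"linear":[0,0,0],"delta_rot":[0,0,0],"gripper":20},{"linear":[0,0,0],"delta_rot":[0,0,0],"gripper":20},{"linear":[0,0,0],"delta_rot":[0,0,0],"gripper":20},{"linear":[0,0,0],"delta_rot":[0,0,0],"gripper":20}]' >/dev/null; python3 -c "
from h import *
st()"
python3 -m crank '[{"linear":[0,0,0.004],"delta_rot":[0,0,0],"gripper":20},{"linear":[0,0,0.004],"delta_rot":[0,0,0],"gripper":20},{"linear":[0,0,0.002],"delta_rot":[0,0,0],"gripper":20},{"linear":[0,0,0],"delta_rot":[0,0,0],"gripper":20},{"linear":[0,0,0],"delta_rot":[0,0,0],"gripper":20}]' >/dev/null; python3 -c "
from h import *
st()"
```

```text
t 24.35 tcp [ 0.4427 -0.0061  0.1057] yaw(x) -155.2 tilt [0.0003 0.0001] F [0.1 0.5 0.8] Mz [ 0.07  0.03 -0.  ] w 0.672 J [ 20.4  12.  -33.5   0.  -44.4 -85.6]
t 24.98 tcp [ 0.4429 -0.0061  0.0971] yaw(x) -155.16 tilt [ 0.0008 -0.0003] F [-4.8  0.7 13.3] Mz [ 0.39  1.32 -0.01] w 0.672 J [ 20.4  12.8 -34.2   0.  -43.  -85.6]
```

```bash
python3 -m crank '[{"linear":[0,0,-0.0008],"delta_rot":[0,0,0],"gripper":20},{"linear":[0,0,0],"delta_rot":[0,0,-0.12],"gripper":20},{"linear":[0,0,0],"delta_rot":[0,0,-0.12],"gripper":20},{"linear":[0,0,0],"delta_rot":[0,0,-0.12],"gripper":20}]' >/dev/null; python3 -c "
from h import *
st()";python3 -m crank '[{"linear":[0,0,0],"delta_rot":[0,0,-0.12],"gripper":20},{"linear":[0,0,0],"delta_rot":[0,0,-0.12],"gripper":20},{"linear":[0,0,0],"delta_rot":[0,0,-0.12],"gripper":20},{"linear":[0,0,0],"delta_rot":[0,0,-0.12],"gripper":20},{"linear":[0,0,0],"delta_rot":[0,0,-0.12],"gripper":20},{"linear":[0,0,0],"delta_rot":[0,0,-0.09],"gripper":20},{"linear":[0,0,0],"delta_rot":[0,0,0],"gripper":20}]' >/dev/null; python3 -c "
from h import *
st()"
python3 -m crank '[{"linear":[0,0,-0.01],"delta_rot":[0,0,0],"gripper":20},{"linear":[0,0,-0.01],"delta_rot":[0,0,0],"gripper":20},{"linear":[0,0,0],"delta_rot":[0,0,0],"gripper":20}]' >/dev/null; python3 -c "
from h import *
st();grab('wrist','w14')"
```

```text
t 25.48 tcp [ 0.4447 -0.0059  0.0984] yaw(x) -134.28 tilt [0.0048 0.0002] F [-0.5 -0.2 12.1] Mz [-0.03  0.35 -0.07] w 0.672 J [ 20.4  12.7 -34.    0.1 -43.  -64.7]
t 26.35 tcp [ 0.4447 -0.0058  0.0984] yaw(x) -94.91 tilt [0.0047 0.0003] F [-0.8 -0.1 12.2] Mz [0.09 0.56 0.04] w 0.669 J [ 20.4  12.7 -34.    0.1 -43.  -25.4]
t 26.73 tcp [ 0.4427 -0.0061  0.1167] yaw(x) -95.05 tilt [0.001  0.0005] F [-0.  -0.5  0.2] Mz [ 0.02  0.06 -0.04] w 0.669 J [ 20.4  11.  -32.7  -0.  -46.2 -25.4]
```

View pics/w14.png

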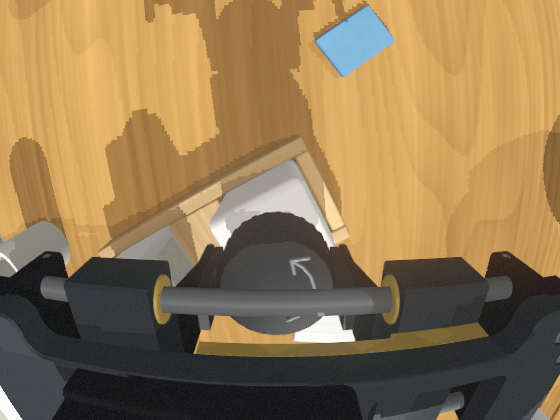

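```bash
python3 -m crank '[{"linear":[0,0,-0.05],"delta_rot":[0,0,0],"gripper":20},{"linear":[0,0,-0.06],"delta_rot":[0,0,0],"gripper":20},{"linear":[-0.052,0.0087,0],"delta_rot":[0,0,0],"gripper":20},{"linear":[-0.052,0.0087,0],"delta_rot":[0,0,0],"gripper":20},{"linear":[-0.052,0.0087,0],"delta_rot":[0,0,0],"gripper":20},{"linear":[-0.052,0.0087,0],"delta_rot":[0,0,0],"gripper":20},{"linear":[-0.052,0.0087,0],"delta_rot":[0,0,0],"gripper":20},{"linear":[0,0,0],"delta_rot":[0,0,0],"gripper":20},{"linear":[0,0,0],"delta_rot":[0,0,0],"gripper":20}]' >/dev/null;python3 -c "
from h import *
st();grab('wrist','w15')"
```

```text
t 27.9 tcp [0.4215 0.2562 0.2253] yaw(x) -95.02 tilt [-0.0018 -0.0017] F [ 0.7 -0.1 -0.6] Mz [-0.05  0.06  0.04] w 0.669 J [ 50.2   9.1 -17.2  -0.  -63.9 -55.2]
```

View pics/w15.png

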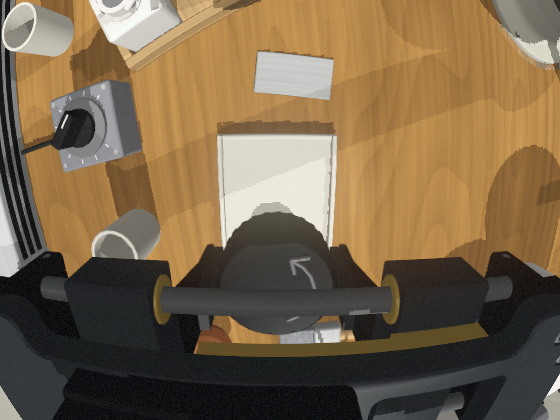

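```bash
python3 -m crank '[{"linear":[0,0,0.06],"delta_rot":[0,0,0],"gripper":20},{"linear":[0,0,0.06],"delta_rot":[0,0,0],"gripper":20},{"linear":[0,0,0.05],"delta_rot":[0,0,0],"gripper":20},{"linear":[0,0,0.025],"delta_rot":[0,0,0],"gripper":20},{"linear":[0,0,0.01],"delta_rot":[0,0,0],"gripper":20},{"linear":[0,0,0.006],"delta_rot":[0,0,0],"gripper":20},{"linear":[0,0,0.003],"delta_rot":[0,0,0],"gripper":20},{"linear":[0,0,0],"delta_rot":[0,0,0],"gripper":20},{"linear":[0,0,0],"delta_rot":[0,0,0],"gripper":20}]' >/dev/null; python3 -c "
from h import *
st()"
```

```text
t 29.07 tcp [0.4224 0.257  0.013 ] yaw(x) -95.03 tilt [0.001  0.0012] F [-0.7  0.1 -0.7] Mz [ 0.06  0.14 -0.01] w 0.671 J [ 50.2  24.9 -32.1   0.  -32.9 -55.2]
```

```bash
python3 -m crank '[{"linear":[0,0,0.003],"delta_rot":[0,0,0],"gripper":20},{"linear":[0,0,0],"delta_rot":[0,0,0],"gripper":20},{"linear":[0,0,0],"delta_rot":[0,0,0],"gripper":20}]' >/dev/null; python3 -c "
from h import *
st()";  python3 -m crank '[{"linear":[0,0,0.0015],"delta_rot":[0,0,0],"gripper":20},{"linear":[0,0,0],"delta_rot":[0,0,0],"gripper":20},{"linear":[0,0,0],"delta_rot":[0,0,0],"gripper":20}]' >/dev/null; python3 -c "
from h import *
st()"
```

```text
t 29.45 tcp [0.4221 0.2566 0.0093] yaw(x) -95.04 tilt [-0.0001 -0.0001] F [ 0.2 -1.  -0.3] Mz [0.01 0.07 0.  ] w 0.671 J [ 50.2  25.2 -32.3   0.  -32.5 -55.2]
t 29.82 tcp [0.4223 0.2568 0.0086] yaw(x) -95.02 tilt [0.0004 0.0002] F [-1.4 -0.8  5.7] Mz [-0.14  0.65 -0.01] w 0.673 J [ 50.2  25.3 -32.3   0.  -32.4 -55.2]
```

```bash
python3 -m crank '[{"linear":[0,0,0],"delta_rot":[0,0,0],"gripper":82},{"linear":[0,0,0],"delta_rot":[0,0,0],"gripper":82},{"linear":[0,0,0],"delta_rot":[0,0,0],"gripper":82},{"linear":[0,0,-0.03],"delta_rot":[0,0,0],"gripper":82},{"linear":[0,0,-0.06],"delta_rot":[0,0,0],"gripper":100},{"linear":[0,0,-0.06],"delta_rot":[0,0,0],"gripper":100},{"linear":[0,0,-0.06],"delta_rot":[0,0,0],"gripper":100}]' >/dev/null; python3 -m crank '[{"linear":[-0.034,-0.041,0],"delta_rot":[0,0,0],"gripper":100},{"linear":[-0.034,-0.041,0],"delta_rot":[0,0,0],"gripper":100},{"linear":[-0.034,-0.041,0],"delta_rot":[0,0,0],"gripper":100},{"linear":[-0.034,-0.041,0],"delta_rot":[0,0,0],"gripper":100},{"linear":[0,0,0],"delta_rot":[0,0,0],"gripper":100},{"linear":[0,0,0],"delta_rot":[0,0,0],"gripper":100},{"linear":[0,0,0],"delta_rot":[0,0,0],"gripper":100}]' >/dev/null;python3 -c "
from h import *
st();grab('wrist','w16');grab('scene','sc16')"
```

```text
t 31.57 tcp [0.5967 0.3772 0.2188] yaw(x) -95.03 tilt [0.0004 0.0004] F [-0.5 -0.4  0.3] Mz [-0.02  0.11 -0.01] w 0.998 J [ 45.4  30.2  13.2   0.  -72.9 -50.4]
```

View pics/w16.png

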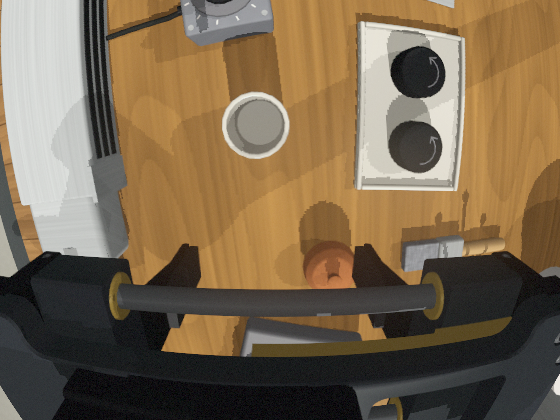

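View pics/sc16.png

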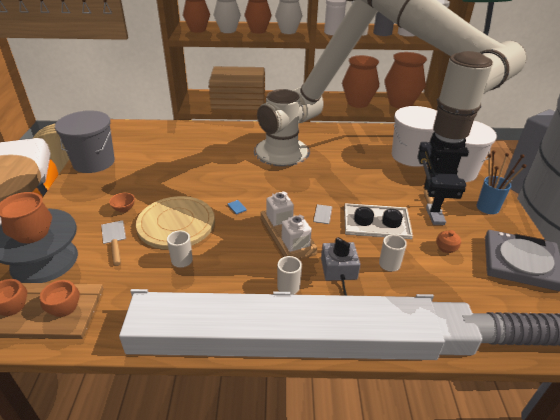

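Both caps lie in the tray, at px (418,72) and (415,146). The cup rim is at (255,125). Measuring it now.

```bash
cat >> h.py <<'E'
def cuprim(c,u,v,rad=55):
    """white rim ring near (u,v): outer contour ellipse"""
    im=c["img"]; hsv=cv2.cvtColor(im,cv2.COLOR_BGR2HSV)
    m=((hsv[...,1]<60)&(hsv[...,2]>100)).astype(np.uint8)
    k=np.zeros_like(m); cv2.circle(k,(int(u),int(v)),rad,1,-1); k&=m
    k=cv2.morphologyEx(k,cv2.MORPH_OPEN,np.ones((3,3)))
    cs,_=cv2.findContours(k,0,1); b=max(cs,key=cv2.contourArea); return cv2.fitEllipse(cv2.convexHull(b))
E
python3 - <<'E'
from h import *
c=grab("wrist");s=grab("scene")
e=cuprim(c,255,125,45);print(e,onz(c,*e[0],.085))
print(tri(ray(c,*e[0]),ray(s,394.3,241.5)))
for q in((418,72),(415,146)):print(onz(c,*q,.035))
st()
E
```

```text
((255.42568969726562, 124.42842864990234), (66.94404602050781, 67.31137084960938), 81.93197631835938) [0.60900224 0.30538684 0.085     ]
(array([0.60918078, 0.3058412 , 0.08430715]), [np.float64(0.00044920617624049107), np.float64(0.00044920617624046125)])
[0.4281907 0.2574159 0.035    ]
[0.43586103 0.34150221 0.035     ]
t 31.77 tcp [0.597  0.3775 0.2191] yaw(x) -95.03 tilt [0.001 0.001] F [-0.3  0.3 -0.2] Mz [ 0.01  0.08 -0.  ] w 0.999 J [ 45.4  30.2  13.2  -0.  -72.9 -50.4]
```

```bash
python3 -m crank '[{"linear":[0.0353,-0.009,0],"delta_rot":[0,0,0],"gripper":100},{"linear":[0.0353,-0.009,0],"delta_rot":[0,0,0],"gripper":100},{"linear":[0,0,0.05],"delta_rot":[0,0,0],"gripper":100},{"linear":[0,0,0.05],"delta_rot":[0,0,0],"gripper":100},{"linear":[0,0,0.015],"delta_rot":[0,0,0],"gripper":100},{"linear":[0,0,0],"delta_rot":[0,0,0],"gripper":100},{"linear":[0,0,0],"delta_rot":[0,0,0],"gripper":100}]' >/dev/null;python3 -c "
from h import *
st();grab('wrist','w17')"
```

```text
t 32.65 tcp [0.6106 0.3069 0.1055] yaw(x) -95.0 tilt [0.0041 0.0024] F [ 0.3  0.1 -1. ] Mz [ 0.08  0.1  -0.  ] w 0.998 J [ 40.2  32.7   0.7   0.1 -57.7 -45.3]
```

View pics/w17.png

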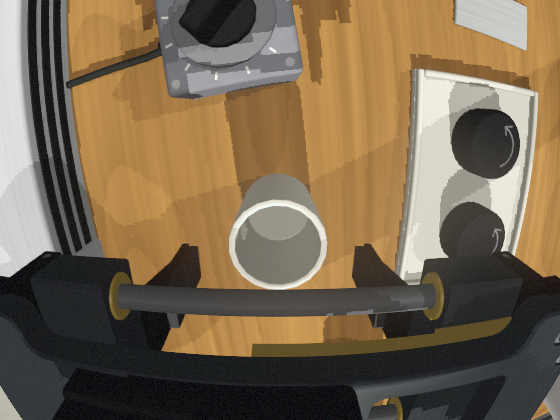

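```bash
python3 -m crank '[{"linear":[0,0.001,0.03],"delta_rot":[0,0,0],"gripper":100},{"linear":[0,0,0.03],"delta_rot":[0,0,0],"gripper":100},{"linear":[0,0,0],"delta_rot":[0,0,0],"gripper":100},{"linear":[0,0,0],"delta_rot":[0,0,0],"gripper":20},{"linear":[0,0,0],"delta_rot":[0,0,0],"gripper":20},{"linear":[0,0,0],"delta_rot":[0,0,0],"gripper":20},{"linear":[0,0,0],"delta_rot":[0,0,0],"gripper":20}]' >/dev/null; python3 -c "
from h import *
st()"
```

```text
t 33.58 tcp [0.6088 0.3063 0.044 ] yaw(x) -95.03 tilt [0.0017 0.001 ] F [-0.1  0.2  2.1] Mz [0.08 0.18 0.03] w 0.712 J [ 40.3  36.3  -2.8   0.  -50.9 -45.3]
```

```bash
python3 -m crank '[{"linear":[0,0,-0.05],"delta_rot":[0,0,0],"gripper":20},{"linear":[0,0,-0.06],"delta_rot":[0,0,0],"gripper":20},{"linear":[0,0,-0.06],"delta_rot":[0,0,0],"gripper":20}]' >/dev/null; python3 -c "
from h import *
st()";python3 -m crank '[{"linear":[0.054,0.012,0],"delta_rot":[0,0,0],"gripper":20},{"linear":[0.054,0.012,0],"delta_rot":[0,0,0],"gripper":20},{"linear":[0.054,0.012,0],"delta_rot":[0,0,0],"gripper":20},{"linear":[0.054,0.012,0],"delta_rot":[0,0,0],"gripper":20},{"linear":[0.054,0.012,0],"delta_rot":[0,0,0],"gripper":20},{"linear":[0.054,0.012,0],"delta_rot":[0,0,0],"gripper":20},{"linear":[0.054,0.012,0],"delta_rot":[0,0,0],"gripper":20},{"linear":[0.054,0.012,0],"delta_rot":[0,0,0],"gripper":20},{"linear":[0.054,0.012,0],"delta_rot":[0,0,0],"gripper":20},{"linear":[0.054,0.012,0],"delta_rot":[0,0,0],"gripper":20}]' >/dev/null;python3 -m crank '[{"linear":[0,0,0],"delta_rot":[0,0,0],"gripper":20},{"linear":[0,0,0],"delta_rot":[0,0,0],"gripper":20},{"linear":[0,0,0],"delta_rot":[0,0,0],"gripper":20}]' >/dev/null;python3 -c "
from h import *
st();grab('wrist','w18');grab('scene','sc18')"
```

```text
t 33.95 tcp [0.6076 0.3056 0.214 ] yaw(x) -95.05 tilt [-0.0013 -0.0007] F [ 1.   1.1 -0.7] Mz [ 0.1  -0.04  0.03] w 0.708 J [ 40.3  27.8   8.5  -0.  -70.7 -45.3]
t 35.58 tcp [ 0.4415 -0.2205  0.2128] yaw(x) -94.95 tilt [-0.0001  0.0002] F [ 0.4  0.1 -1.4] Mz [0.07 0.06 0.02] w 0.708 J [ -7.7   9.6 -18.4  -0.  -62.    2.7]
```

View pics/w18.png

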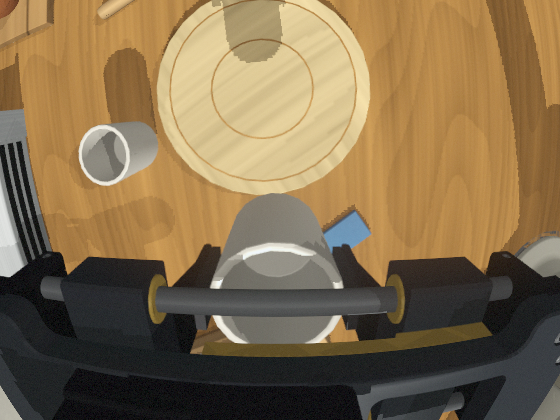

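View pics/sc18.png

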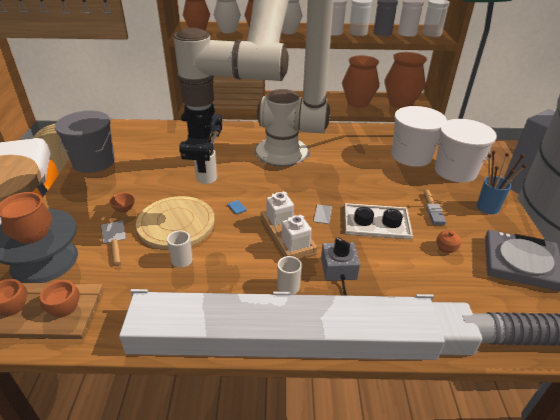

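```bash
python3 - <<'E'
from h import *
from scipy.optimize import least_squares
c=grab("wrist")
for q in((262,89),): print("ring c",onz(c,*q,.018))
hs=cv2.cvtColor(c["img"],cv2.COLOR_BGR2HSV)
m=((hs[...,2]>185)&(hs[...,1]<135)&(hs[...,1]>50)).astype(np.uint8)
k=np.zeros_like(m);k[:195,150:380]=m[:195,150:380];k=cv2.morphologyEx(k,cv2.MORPH_OPEN,np.ones((5,5)))
b=max(cv2.findContours(k,0,1)[0],key=cv2.contourArea);h=cv2.convexHull(b)[:,0]
h=h[h[:,1]>25]
P=np.array([onz(c,u,v,.018)[:2] for u,v in h])
s=least_squares(lambda p:np.hypot(*(P-p[:2]).T)-p[2],[.45,-.33,.12],loss='soft_l1',f_scale=.002);print(s.x,len(P),np.abs(s.fun).max())
e=cuprim(c,104,154,34);print("cupL",e,onz(c,*e[0],.085))
st()
E
```

```text
ring c [ 0.44713146 -0.32847975  0.018     ]
[ 0.44709767 -0.32949843  0.11919941] 44 0.0009233067586827265
cupL ((108.0705337524414, 153.50242614746094), (60.06351852416992, 62.55448913574219), 4.1890788078308105) [ 0.60084083 -0.2840266   0.085     ]
t 35.73 tcp [ 0.4416 -0.2205  0.2129] yaw(x) -94.93 tilt [0.     0.0001] F [ 0.2  0.6 -0.8] Mz [-0.04  0.13  0.03] w 0.704 J [ -7.7   9.6 -18.4  -0.  -62.    2.7]
```

```bash
python3 -m crank '[{"linear":[0.0377,0.0165,0],"delta_rot":[0,0,0],"gripper":20},{"linear":[0.0377,0.0165,0],"delta_rot":[0,0,0],"gripper":20},{"linear":[0.0377,0.0165,0],"delta_rot":[0,0,0],"gripper":20},{"linear":[0,0,0.05],"delta_rot":[0,0,0],"gripper":20},{"linear":[0,0,0.05],"delta_rot":[0,0,0],"gripper":20},{"linear":[0,0,0.03],"delta_rot":[0,0,0],"gripper":20},{"linear":[0,0,0.01],"delta_rot":[0,0,0],"gripper":20},{"linear":[0,0,0],"delta_rot":[0,0,0],"gripper":20},{"linear":[0,0,0],"delta_rot":[0,0,0],"gripper":20}]' >/dev/null;python3 -c "
from h import *
st();grab('wrist','w19')"
```

```text
t 36.85 tcp [ 0.3833 -0.3302  0.0743] yaw(x) -94.99 tilt [ 0.0028 -0.0015] F [ 0.5  0.8 -0.3] Mz [0.01 0.06 0.01] w 0.706 J [-22.3  20.  -27.4   0.  -42.4  17.3]
```

View pics/w19.png

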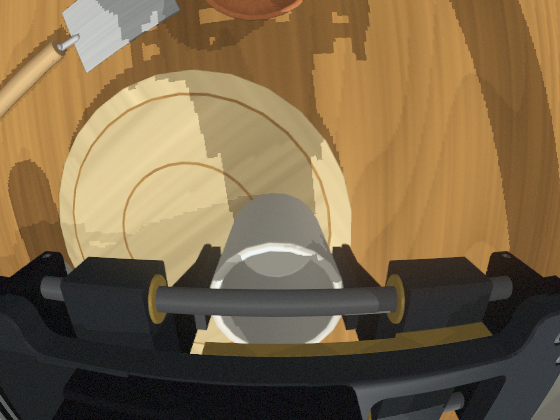

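```bash
python3 -m crank '[{"linear":[0,0,0.007],"delta_rot":[0,0,0],"gripper":20},{"linear":[0,0,0.003],"delta_rot":[0,0,0],"gripper":20},{"linear":[0,0,0],"delta_rot":[0,0,0],"gripper":20},{"linear":[0,0,0],"delta_rot":[0,0,0],"gripper":20}]' >/dev/null; python3 -c "
from h import *
st()";  python3 -m crank '[{"linear":[0,0,0.0015],"delta_rot":[0,0,0],"gripper":20},{"linear":[0,0,0],"delta_rot":[0,0,0],"gripper":20},{"linear":[0,0,0],"delta_rot":[0,0,0],"gripper":20}]' >/dev/null; python3 -c "
from h import *
st()"
```

```text
t 37.4 tcp [ 0.382  -0.3298  0.0629] yaw(x) -95.04 tilt [ 0.     -0.0001] F [ 1.1 -0.1 -1.5] Mz [ 0.03  0.08 -0.02] w 0.71 J [-22.3  21.  -28.1   0.  -40.9  17.3]
t 37.77 tcp [ 0.3822 -0.33    0.0619] yaw(x) -95.02 tilt [ 0.0006 -0.0006] F [0.2 0.1 4.9] Mz [0.23 0.39 0.03] w 0.706 J [-22.3  21.1 -28.1   0.  -40.7  17.3]
```

```bash
python3 -m crank '[{"linear":[0,0,0],"delta_rot":[0,0,0],"gripper":100},{"linear":[0,0,0],"delta_rot":[0,0,0],"gripper":100},{"linear":[0,0,0],"delta_rot":[0,0,0],"gripper":100},{"linear":[0,0,-0.03],"delta_rot":[0,0,0],"gripper":100},{"linear":[0,0,-0.06],"delta_rot":[0,0,0],"gripper":100},{"linear":[0,0,-0.06],"delta_rot":[0,0,0],"gripper":100},{"linear":[0,0,-0.02],"delta_rot":[0,0,0],"gripper":100}]' >/dev/null; python3 -m crank '[{"linear":[-0.014,-0.0566,0],"delta_rot":[0,0,0],"gripper":100},{"linear":[-0.014,-0.0566,0],"delta_rot":[0,0,0],"gripper":100},{"linear":[-0.014,-0.0566,0],"delta_rot":[0,0,0],"gripper":100},{"linear":[-0.014,-0.0566,0],"delta_rot":[0,0,0],"gripper":100},{"linear":[-0.014,-0.0566,0],"delta_rot":[0,0,0],"gripper":100}]'>/dev/null; python3 -m crank '[{"linear":[0,0,0],"delta_rot":[0,0,0.1855],"gripper":100},{"linear":[0,0,0],"delta_rot":[0,0,0.1855],"gripper":100},{"linear":[0,0,0],"delta_rot":[0,0,0.1855],"gripper":100},{"linear":[0,0,0],"delta_rot":[0,0,0.1855],"gripper":100},{"linear":[0,0,0],"delta_rot":[0,0,0.1855],"gripper":100},{"linear":[0,0,0],"delta_rot":[0,0,0.1855],"gripper":100},{"linear":[0,0,0],"delta_rot":[0,0,0.1855],"gripper":100},{"linear":[0,0,0],"delta_rot":[0,0,0.1855],"gripper":100},{"linear":[0,0,0],"delta_rot":[0,0,0],"gripper":100},{"linear":[0,0,0],"delta_rot":[0,0,0],"gripper":100}]' >/dev/null;python3 -c "
from h import *
st();grab('wrist','w20');grab('scene','sc20')"
```

```text
t 40.52 tcp [ 0.6699 -0.2849  0.231 ] yaw(x) -179.92 tilt [-0.0005  0.0001] F [ 0.7  0.1 -0.2] Mz [-0.02 -0.    0.  ] w 1.002 J [-10.4  32.2  18.3  -0.  -76.1 -79.6]
```

View pics/w20.png

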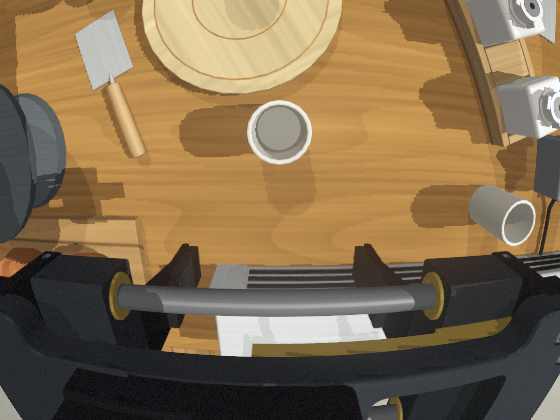

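View pics/sc20.png

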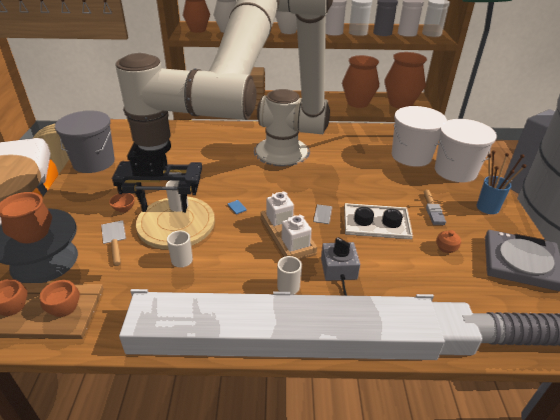

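```bash
python3 - <<'E'
from h import *
c=grab("wrist");s=grab("scene")
e=cuprim(c,279,132,45);print(e,onz(c,*e[0],.085))
print(tri(ray(c,*e[0]),ray(s,178.7,237.5)))
e=cuprim(c,515,222,22);print("M approx",onz(c,*e[0],.085))
print("plenum",onz(c,250,268,0.05),onz(c,218,300,.08))
E
```

```text
((278.9710388183594, 131.73675537109375), (64.11560821533203, 64.8025894165039), 91.32212829589844) [ 0.60775313 -0.28355694  0.085     ]
(array([ 0.60743835, -0.28207255,  0.08339234]), [np.float64(0.0015288388787663388), np.float64(0.0015288388787661929)])
M approx [0.69950975 0.00763109 0.085     ]
plenum [ 0.76790577 -0.3170918   0.05      ] [ 0.79491981 -0.352871    0.08      ]
```

```bash
python3 -m crank '[{"linear":[0.031,0.0006,0],"delta_rot":[0,0,0],"gripper":100},{"linear":[0.031,0.0006,0],"delta_rot":[0,0,0],"gripper":100},{"linear":[0,0,0.05],"delta_rot":[0,0,0],"gripper":100},{"linear":[0,0,0.05],"delta_rot":[0,0,0],"gripper":100},{"linear":[0,0,0.027],"delta_rot":[0,0,0],"gripper":100},{"linear":[0,0,0],"delta_rot":[0,0,0],"gripper":100},{"linear":[0,0,0],"delta_rot":[0,0,0],"gripper":100}]' >/dev/null;python3 -c "
from h import *
st();grab('wrist','w21')"
```

```text
t 41.6 tcp [ 0.6091 -0.2841  0.106 ] yaw(x) 179.98 tilt [ 0.0026 -0.0013] F [-0.2 -0.2  0.7] Mz [-0.01 -0.02 -0.09] w 1.001 J [-11.2  31.8  -1.    0.1 -57.  -78.8]
```

View pics/w21.png

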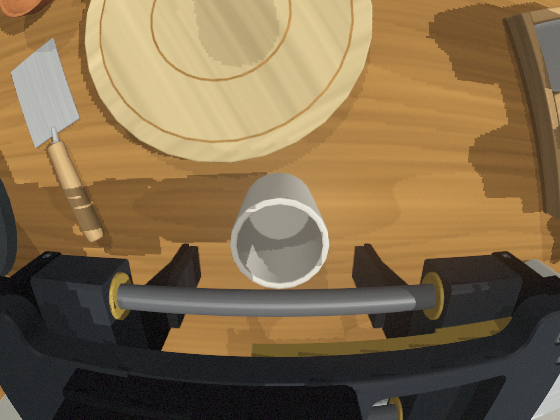

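```bash
python3 -m crank '[{"linear":[0,0.0015,0.03],"delta_rot":[0,0,0],"gripper":100},{"linear":[0,0,0.03],"delta_rot":[0,0,0],"gripper":100},{"linear":[0,0,0],"delta_rot":[0,0,0],"gripper":100},{"linear":[0,0,0],"delta_rot":[0,0,0],"gripper":20},{"linear":[0,0,0],"delta_rot":[0,0,0],"gripper":20},{"linear":[0,0,0],"delta_rot":[0,0,0],"gripper":20},{"linear":[0,0,0],"delta_rot":[0,0,0],"gripper":20}]' >/dev/null; python3 -c "
from h import *
st()"
```

```text
t 42.52 tcp [ 0.6086 -0.2822  0.0455] yaw(x) 179.94 tilt [ 0.0017 -0.0005] F [-0.6  1.   3.7] Mz [ 0.24  0.13 -0.04] w 0.711 J [-11.1  35.3  -4.4   0.  -50.2 -79. ]
```

```bash
python3 -m crank '[{"linear":[0,0,-0.03],"delta_rot":[0,0,0],"gripper":20},{"linear":[0,0,-0.06],"delta_rot":[0,0,0],"gripper":20},{"linear":[0,0,-0.06],"delta_rot":[0,0,0],"gripper":20},{"linear":[0.043,-0.0343,0],"delta_rot":[0,0,0],"gripper":20},{"linear":[0.043,-0.0343,0],"delta_rot":[0,0,0],"gripper":20},{"linear":[0.043,-0.0343,0],"delta_rot":[0,0,0],"gripper":20},{"linear":[0,0,0],"delta_rot":[0,0,0],"gripper":20},{"linear":[0,0,0],"delta_rot":[0,0,0],"gripper":20},{"linear":[0,0,0],"delta_rot":[0,0,0],"gripper":20}]' >/dev/null;python3 -c "
from h import *
st();grab('wrist','w22')"
```

```text
t 43.65 tcp [ 0.4796 -0.3843  0.1941] yaw(x) 180.0 tilt [-0.0001  0.0002] F [ 0.6  0.8 -0.5] Mz [-0.   -0.07 -0.02] w 0.711 J [-23.6  22.2  -3.5  -0.  -64.3 -66.4]
```

View pics/w22.png

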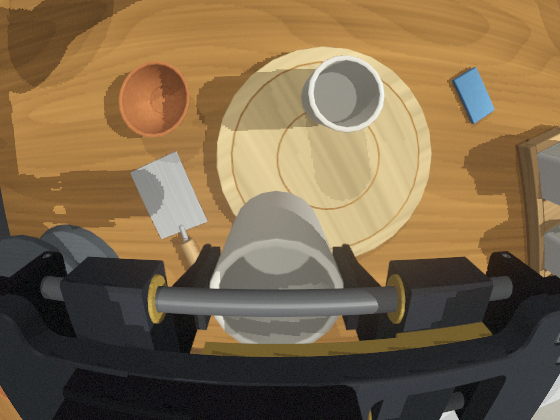

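```bash
python3 - <<'E'
from h import *
c=grab("wrist")
print("bat",onz(c,328,158.5,.018)); e=cuprim(c,346,93,44);print("cup1",onz(c,*e[0],.103))
E
python3 -m crank '[{"linear":[0,0,0.05],"delta_rot":[0,0,0],"gripper":20},{"linear":[0,0,0.045],"delta_rot":[0,0,0],"gripper":20},{"linear":[0,0,0.02],"delta_rot":[0,0,0],"gripper":20},{"linear":[0,0,0.01],"delta_rot":[0,0,0],"gripper":20},{"linear":[0,0,0.004],"delta_rot":[0,0,0],"gripper":20},{"linear":[0,0,0],"delta_rot":[0,0,0],"gripper":20},{"linear":[0,0,0],"delta_rot":[0,0,0],"gripper":20}]' >/dev/null;python3 -c "
from h import *
st()"
```

```text
bat [ 0.44698898 -0.33077348  0.018     ]
cup1 [ 0.38327582 -0.33321603  0.103     ]
t 44.62 tcp [ 0.4795 -0.3852  0.0665] yaw(x) 179.94 tilt [ 0.0019 -0.001 ] F [-0.1 -0.  -0.8] Mz [-0.02 -0.05 -0.01] w 0.715 J [-23.7  29.4 -12.1   0.  -48.3 -66.4]
```

```bash
python3 -m crank '[{"linear":[0,0,0.003],"delta_rot":[0,0,0],"gripper":20},{"linear":[0,0,0],"delta_rot":[0,0,0],"gripper":20},{"linear":[0,0,0],"delta_rot":[0,0,0],"gripper":20}]' >/dev/null; python3 -c "
from h import *
st()";  python3 -m crank '[{"linear":[0,0,0.0015],"delta_rot":[0,0,0],"gripper":20},{"linear":[0,0,0],"delta_rot":[0,0,0],"gripper":20},{"linear":[0,0,0],"delta_rot":[0,0,0],"gripper":20}]' >/dev/null; python3 -c "
from h import *
st()"
```

```text
t 45.0 tcp [ 0.4795 -0.3853  0.0635] yaw(x) 179.95 tilt [ 0.0017 -0.0011] F [-0.7  0.5  4.9] Mz [0.38 0.06 0.01] w 0.712 J [-23.7  29.6 -12.3   0.  -48.  -66.4]
t 45.38 tcp [ 0.4795 -0.3853  0.0634] yaw(x) 179.97 tilt [ 0.0018 -0.0015] F [-1.5  3.  12.1] Mz [ 1.14  0.61 -0.04] w 0.71 J [-23.7  29.6 -12.3   0.1 -47.9 -66.4]
```

```bash
python3 -m crank '[{"linear":[0,0,0],"delta_rot":[0,0,0],"gripper":100},{"linear":[0,0,0],"delta_rot":[0,0,0],"gripper":100},{"linear":[0,0,0],"delta_rot":[0,0,0],"gripper":100},{"linear":[0,0,-0.03],"delta_rot":[0,0,0],"gripper":100},{"linear":[0,0,-0.06],"delta_rot":[0,0,0],"gripper":100},{"linear":[0,0,-0.06],"delta_rot":[0,0,0],"gripper":100},{"linear":[0,0,-0.015],"delta_rot":[0,0,0],"gripper":100}]' >/dev/null; python3 -m crank '[{"linear":[-0.0325,0.05,0],"delta_rot":[0,0,0],"gripper":100},{"linear":[-0.0325,0.05,0],"delta_rot":[0,0,0],"gripper":100},{"linear":[-0.0325,0.05,0],"delta_rot":[0,0,0],"gripper":100},{"linear":[-0.0325,0.05,0],"delta_rot":[0,0,0],"gripper":100},{"linear":[-0.0325,0.05,0],"delta_rot":[0,0,0],"gripper":100},{"linear":[-0.0325,0.05,0],"delta_rot":[0,0,0],"gripper":100},{"linear":[-0.0325,0.05,0],"delta_rot":[0,0,0],"gripper":100},{"linear":[-0.0325,0.05,0],"delta_rot":[0,0,0],"gripper":100},{"linear":[0,0,0],"delta_rot":[0,0,0],"gripper":100},{"linear":[0,0,0],"delta_rot":[0,0,0],"gripper":100}]'>/dev/null; python3 -m crank '[{"linear":[0,0,0],"delta_rot":[0,0,0],"gripper":100}]'>/dev/null;python3 -c "
from h import *
st();c=grab('wrist','w23');s=grab('scene','sc23')"
```

```text
t 47.62 tcp [0.7387 0.0135 0.2257] yaw(x) 179.85 tilt [-0.0007 -0.0002] F [-1.1  0.   0.9] Mz [-0.01  0.01  0.01] w 1.0 J [  13.5   33.5   19.8    0.   -76.4 -103.7]
```

View pics/w23.png

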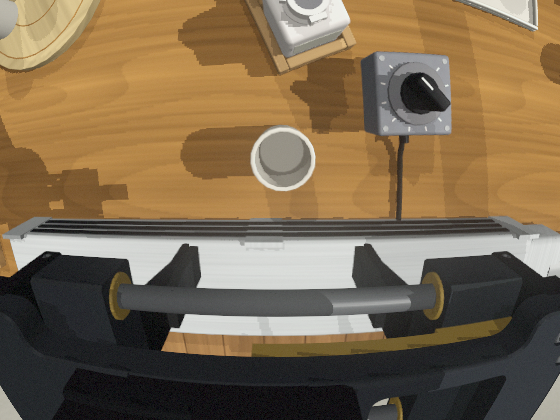

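View pics/sc23.png

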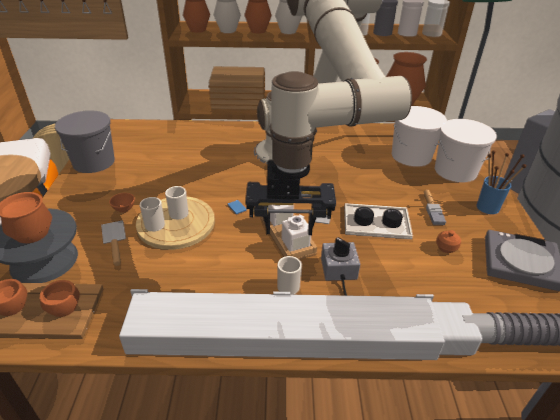

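```bash
python3 - <<'E'
from h import *
c=grab("wrist");s=grab("scene")
e=cuprim(c,282,158,42);print(e,onz(c,*e[0],.085))
print(tri(ray(c,*e[0]),ray(s,289.3,264.3)))
print("plenum",onz(c,280,222,.0),onz(c,280,222,0.1))
E
```

```text
((282.2879638671875, 157.67413330078125), (64.47159576416016, 65.41223907470703), 157.43040466308594) [0.70089923 0.0179807  0.085     ]
(array([0.70128847, 0.01898283, 0.08246819]), [np.float64(0.0009565704248617098), np.float64(0.0009565704248617058)])
plenum [0.79485962 0.01682574 0.        ] [0.7594174  0.01571483 0.1       ]
```

```bash
python3 -m crank '[{"linear":[0.0377,0.005,0],"delta_rot":[0,0,0],"gripper":100},{"linear":[0,0,0.05],"delta_rot":[0,0,0],"gripper":100},{"linear":[0,0,0.05],"delta_rot":[0,0,0],"gripper":100},{"linear":[0,0,0.02],"delta_rot":[0,0,0],"gripper":100},{"linear":[0,0,0],"delta_rot":[0,0,0],"gripper":100},{"linear":[0,0,0],"delta_rot":[0,0,0],"gripper":100}]' >/dev/null;python3 -c "
from h import *
st();grab('wrist','w24')"
```

```text
t 48.58 tcp [0.7027 0.0196 0.1076] yaw(x) 179.93 tilt [0.0029 0.0002] F [-0.3  0.5 -0.3] Mz [-0.07 -0.03 -0.05] w 0.998 J [  14.8   34.4    4.1    0.   -59.6 -104.8]
```

View pics/w24.png

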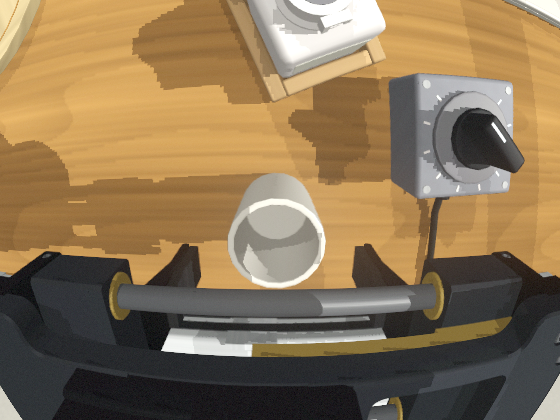

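```bash
python3 -m crank '[{"linear":[0,0.0005,0.03],"delta_rot":[0,0,0],"gripper":100},{"linear":[0,0,0.03],"delta_rot":[0,0,0],"gripper":100},{"linear":[0,0,0],"delta_rot":[0,0,0],"gripper":100},{"linear":[0,0,0],"delta_rot":[0,0,0],"gripper":20},{"linear":[0,0,0],"delta_rot":[0,0,0],"gripper":20},{"linear":[0,0,0],"delta_rot":[0,0,0],"gripper":20},{"linear":[0,0,0],"delta_rot":[0,0,0],"gripper":20}]' >/dev/null; python3 -c "
from h import *
st()"
```

```text
t 49.5 tcp [0.7022 0.0204 0.047 ] yaw(x) 179.94 tilt [0.0016 0.0001] F [-0.9  0.4  3.5] Mz [ 0.05  0.12 -0.01] w 0.689 J [  14.8   37.8    0.9    0.   -53.  -104.9]
```

```bash
python3 -m crank '[{"linear":[0,0,0],"delta_rot":[0,0,0],"gripper":20}]' >/dev/null; python3 -c "
from h import *
st();grab('wrist','w25')"
```

```text
t 49.62 tcp [0.7022 0.0204 0.047 ] yaw(x) 179.95 tilt [0.0016 0.    ] F [-1.6  0.2  3.5] Mz [ 0.1   0.26 -0.05] w 0.7 J [  14.8   37.8    0.9    0.   -53.  -104.9]
```

View pics/w25.png

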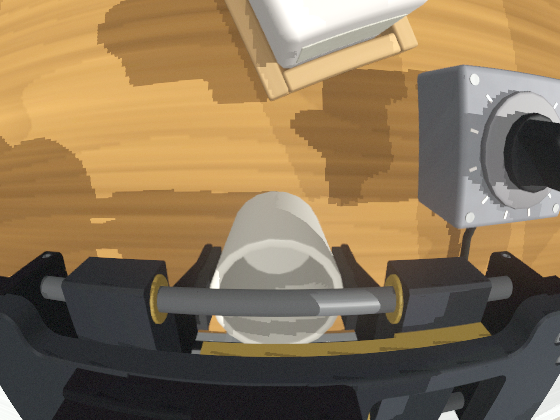

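```bash
python3 -m crank '[{"linear":[0,0,-0.03],"delta_rot":[0,0,0],"gripper":20},{"linear":[0,0,-0.05],"delta_rot":[0,0,0],"gripper":20},{"linear":[0,0,-0.06],"delta_rot":[0,0,0],"gripper":20},{"linear":[0,0,-0.02],"delta_rot":[0,0,0],"gripper":20}]' >/dev/null; python3 -c "
from h import *
st()"; python3 -m crank '[{"linear":[0.0365,-0.0484,0],"delta_rot":[0,0,0],"gripper":20},{"linear":[0.0365,-0.0484,0],"delta_rot":[0,0,0],"gripper":20},{"linear":[0.0365,-0.0484,0],"delta_rot":[0,0,0],"gripper":20},{"linear":[0.0365,-0.0484,0],"delta_rot":[0,0,0],"gripper":20},{"linear":[0.0365,-0.0484,0],"delta_rot":[0,0,0],"gripper":20},{"linear":[0.0365,-0.0484,0],"delta_rot":[0,0,0],"gripper":20},{"linear":[0,0,0],"delta_rot":[0,0,0],"gripper":20},{"linear":[0,0,0],"delta_rot":[0,0,0],"gripper":20},{"linear":[0,0,0],"delta_rot":[0,0,0],"gripper":20}]' >/dev/null;python3 -c "
from h import *
st();grab('wrist','w26')"
```

```text
t 50.17 tcp [0.7032 0.0205 0.2103] yaw(x) 179.95 tilt [0.0069 0.001 ] F [ 0.5 -0.1 -1.7] Mz [ 0.   -0.03  0.03] w 0.699 J [  14.8   30.    11.6    0.   -71.2 -104.9]
t 51.3 tcp [ 0.4829 -0.269   0.2055] yaw(x) -179.99 tilt [-0.0004  0.0003] F [ 0.  -0.1 -0.6] Mz [-0.01  0.    0.02] w 0.698 J [-12.3  15.8 -11.3  -0.  -62.9 -77.7]
```

View pics/w26.png

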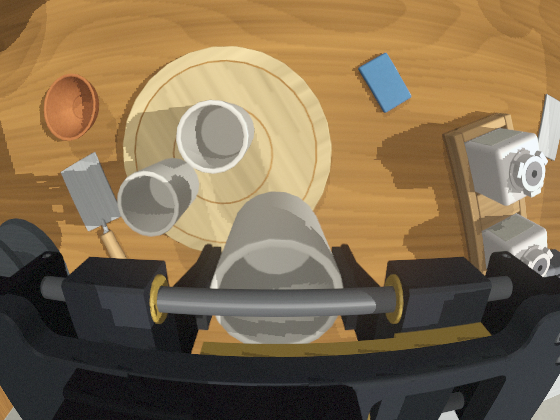

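```bash
python3 - <<'E'
from h import *
c=grab("wrist","w26b");s=grab("scene","sc26")
e=cuprim(c,216,137,40);print(e,onz(c,*e[0],.103))
e=cuprim(c,155,203,38);print(e,onz(c,*e[0],.103))
print("bat",onz(c,222,150,.018))
cv2.imwrite("pics/c26.png",cv2.resize(s["img"][150:290,90:290],None,fx=4,fy=4,interpolation=2))
E
```

```text
((214.0870361328125, 135.30760192871094), (72.68341064453125, 79.16983795166016), 60.08382034301758) [ 0.42026883 -0.320856    0.103     ]
((153.97618103027344, 200.04136657714844), (68.13060760498047, 75.24376678466797), 70.1330795288086) [ 0.47510461 -0.37825688  0.103     ]
bat [ 0.44259154 -0.32890839  0.018     ]
```

View pics/c26.png

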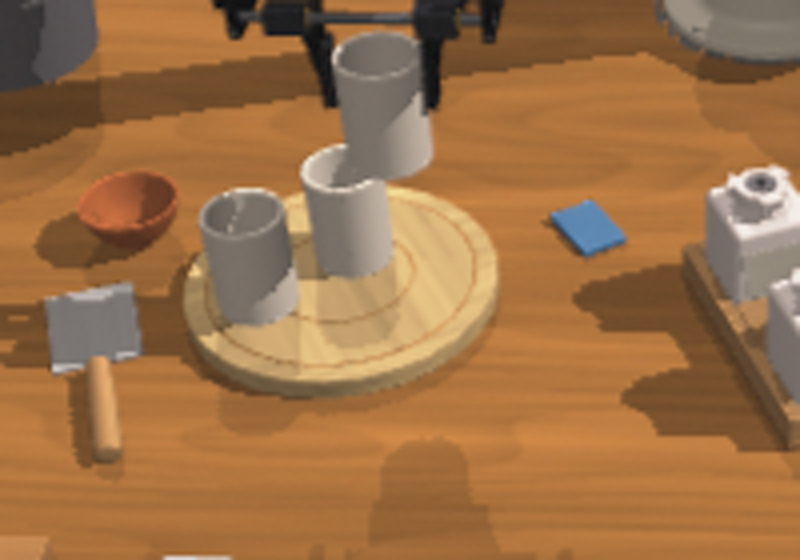

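Cup 1 has been knocked about 38 mm, to (0.420, -0.321). It is still upright on the bat, and the free slot is still clear.

```bash
python3 -m crank '[{"linear":[-0.004,0.004,0.03],"delta_rot":[0,0,0],"gripper":20},{"linear":[0,0,0.05],"delta_rot":[0,0,0],"gripper":20},{"linear":[0,0,0.04],"delta_rot":[0,0,0],"gripper":20},{"linear":[0,0,0.012],"delta_rot":[0,0,0],"gripper":20},{"linear":[0,0,0.006],"delta_rot":[0,0,0],"gripper":20},{"linear":[0,0,0],"delta_rot":[0,0,0],"gripper":20},{"linear":[0,0,0],"delta_rot":[0,0,0],"gripper":20}]' >/dev/null;python3 -c "
from h import *
st()"; python3 -m crank '[{"linear":[0,0,0.002],"delta_rot":[0,0,0],"gripper":20},{"linear":[0,0,0],"delta_rot":[0,0,0],"gripper":20},{"linear":[0,0,0],"delta_rot":[0,0,0],"gripper":20}]' >/dev/null;python3 -c "
from h import *
st();grab('wrist','w27')"
```

```text
t 52.33 tcp [ 0.4874 -0.2661  0.0693] yaw(x) 179.95 tilt [ 0.0029 -0.0008] F [-0.1  0.  -0.9] Mz [-0.01 -0.02  0.05] w 0.696 J [-11.9  24.4 -20.8   0.  -44.6 -78.2]
t 52.7 tcp [ 0.4863 -0.2658  0.066 ] yaw(x) 179.93 tilt [ 0.0002 -0.0001] F [ 0.3  0.9 -0.8] Mz [-0.06  0.02  0.02] w 0.694 J [-11.9  24.7 -21.    0.  -44.4 -78.2]
```

View pics/w27.png

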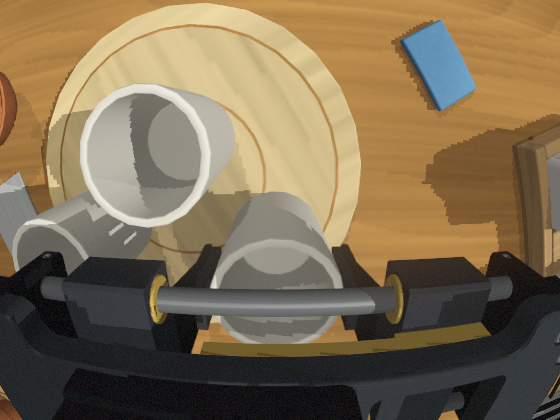

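```bash
python3 -m crank '[{"linear":[0,0,0.0018],"delta_rot":[0,0,0],"gripper":20},{"linear":[0,0,0],"delta_rot":[0,0,0],"gripper":20},{"linear":[0,0,0],"delta_rot":[0,0,0],"gripper":20}]' >/dev/null;python3 -c "
from h import *
st()"; python3 -m crank '[{"linear":[0,0,0.001],"delta_rot":[0,0,0],"gripper":20},{"linear":[0,0,0],"delta_rot":[0,0,0],"gripper":20},{"linear":[0,0,0],"delta_rot":[0,0,0],"gripper":20}]' >/dev/null;python3 -c "
from h import *
st()"
```

```text
t 53.12 tcp [ 0.4867 -0.266   0.0649] yaw(x) 179.96 tilt [ 0.0009 -0.0005] F [-1.2  1.4  4.7] Mz [0.46 0.38 0.03] w 0.699 J [-11.9  24.8 -21.    0.  -44.2 -78.2]
t 53.5 tcp [ 0.4868 -0.266   0.0648] yaw(x) 179.98 tilt [ 0.0012 -0.0008] F [-2.   1.1 11.6] Mz [0.93 0.78 0.04] w 0.698 J [-11.9  24.8 -21.    0.  -44.1 -78.2]
```

Contact. I'll release, lift clear, and move to a spot where the camera sees the bat.

```bash
python3 -m crank '[{"linear":[0,0,0],"delta_rot":[0,0,0],"gripper":92},{"linear":[0,0,0],"delta_rot":[0,0,0],"gripper":92},{"linear":[0,0,0],"delta_rot":[0,0,0],"gripper":92},{"linear":[0,0,-0.03],"delta_rot":[0,0,0],"gripper":92},{"linear":[0,0,-0.06],"delta_rot":[0,0,0],"gripper":92},{"linear":[0,0,-0.06],"delta_rot":[0,0,0],"gripper":92},{"linear":[-0.05,0,-0.03],"delta_rot":[0,0,0],"gripper":92},{"linear":[-0.05,-0.03,0],"delta_rot":[0,0,0],"gripper":92},{"linear":[0,0,0],"delta_rot":[0,0,0],"gripper":92},{"linear":[0,0,0],"delta_rot":[0,0,0],"gripper":92}]' >/dev/null;python3 -c "
from h import *
st();grab('wrist','w28');grab('scene','sc28');grab('side','sd28')"
```

```text
t 54.75 tcp [ 0.5857 -0.2958  0.2416] yaw(x) 179.91 tilt [-0.0028  0.0008] F [-0.4 -0.6 -1. ] Mz [-0.01 -0.   -0.01] w 0.92 J [-12.7  24.6   7.1  -0.  -72.7 -77.4]
```

View pics/w28.png

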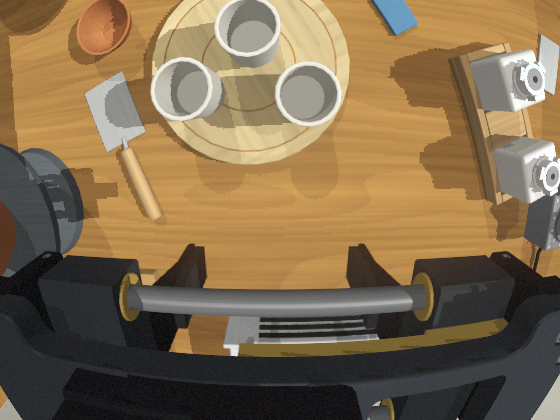

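View pics/sc28.png

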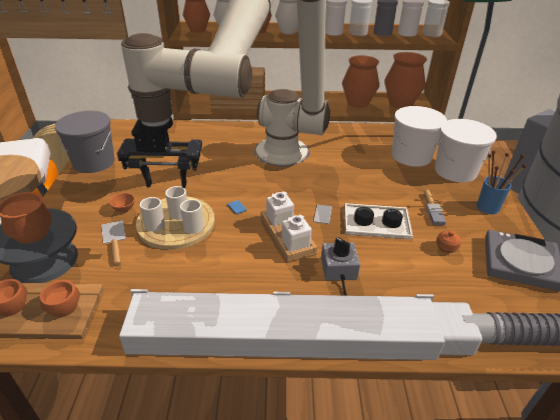

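View pics/sd28.png

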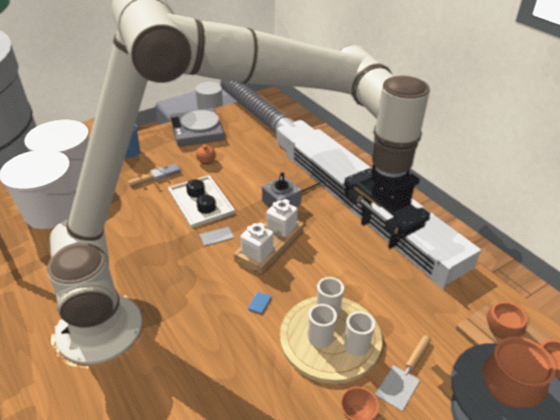

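```bash
python3 -m crank '[{"linear":[0,0,0],"delta_rot":[0,0,0],"gripper":92},{"linear":[0,0,0],"delta_rot":[0,0,0],"gripper":92}]' >/dev/null;python3 - <<'E'
from h import *
from scipy.optimize import least_squares
st();c=grab("wrist","w29");s=grab("scene");d=grab("side")
hs=cv2.cvtColor(c["img"],cv2.COLOR_BGR2HSV)
m=((hs[...,2]>150)&(hs[...,1]<140)&(hs[...,1]>50)).astype(np.uint8)
k=np.zeros_like(m);k[:170,145:355]=m[:170,145:355];k=cv2.morphologyEx(k,cv2.MORPH_OPEN,np.ones((5,5)))
b=max(cv2.findContours(k,0,1)[0],key=cv2.contourArea);h=cv2.convexHull(b)[:,0];h=h[h[:,1]>5]
P=np.array([onz(c,u,v,.018)[:2] for u,v in h])
f=least_squares(lambda p:np.hypot(*(P-p[:2]).T)-p[2],[.45,-.33,.12],loss='soft_l1',f_scale=.002);print("bat",f.x)
for n,u,v,r_ in(("c2",181,90,36),("c3",308,94,36),("c1",248,26,36)):
    e=cuprim(c,u,v,r_);p=onz(c,*e[0],.103);print(n,np.round(e[0],1),np.round(e[1],1),p.round(4),"r",np.hypot(*(p[:2]-f.x[:2])).round(4), np.hypot(*(p[:2]-[.447,-.3295])).round(4), "scene px",proj(s,p).round(1))
for im,bx,n in((s["img"],(130,180,225,250),"a"),(s["img"],(335,195,425,285),"b"),(d["img"],(270,270,400,390),"c"),(d["img"],(160,165,330,275),"d")):
    x0,y0,x1,y1=bx;cv2.imwrite(f"pics/z{n}.png",cv2.resize(im[y0:y1,x0:x1],None,fx=4,fy=4,interpolation=2))
E
```

```text
t 55.15 tcp [ 0.586  -0.2957  0.2437] yaw(x) 179.94 tilt [ 0.0009 -0.0002] F [-0.6  0.4  0.8] Mz [ 0.01 -0.   -0.03] w 0.918 J [-12.7  24.4   7.2  -0.  -72.7 -77.4]
bat [ 0.43770229 -0.29280175  0.08415924]
c2 [184.2  88.9] [64.9 66.8] [ 0.4806 -0.383   0.103 ] r 0.0999 0.0632 scene px [150.6 203. ]
c3 [307.7  92.7] [65.1 67. ] [ 0.4869 -0.2681  0.103 ] r 0.0551 0.0732 scene px [189.5 205. ]
c1 [248.2  28. ] [66.6 68.1] [ 0.4249 -0.3225  0.103 ] r 0.0324 0.0232 scene px [174.8 192.2]
```

View pics/zc.png

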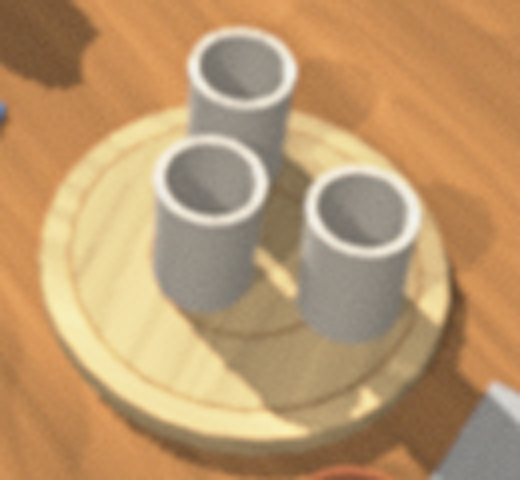

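View pics/zd.png

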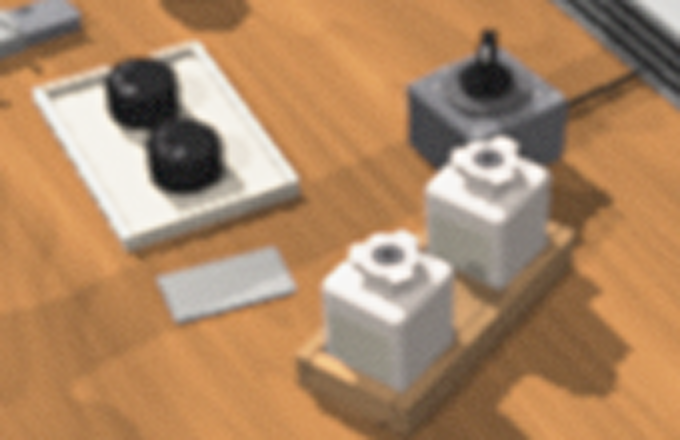

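View pics/zb.png

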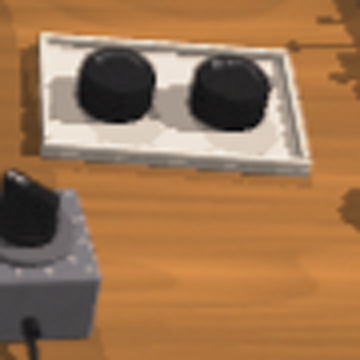

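View pics/za.png

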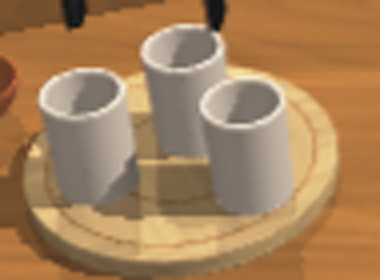

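```bash
python3 -c "
from station import workorder
print(workorder.finish_job())"
```

```text
the job is handed in; nothing more can be done
None
```

The job is done and handed in at about 55 s. I turned the extraction knob to its clockwise stop before opening either jar. Both jars were then opened, their caps laid in the tray, and all three cups stood on the bat. I got no verdict back, so the results below rest on my own last checks.

- **Knob:** the wrist moment jumped to 0.7 N m at the stop. The pointer measured -130.8° against the end tick at -130.7°, and later pictures show it unmoved by eye.
- **Jars and caps:** both jars are open and upright in the rack. Both caps look flat and top-up inside the tray, set down at about ±43 mm along its length and 86 mm apart.
- **Cups:** I saw three cups and no fourth in any view. They stand upright at about 63, 73 and 23 mm from the bat's centre, where the limit is 94 mm.
- **Knocked cup:** the first cup I placed was shifted about 38 mm while I fetched the third. It stayed upright and wholly on the bat, so I left it there.
- **Bystanders and arm:** I saw no bystander out of place by eye. The gripper is clear of everything.

Some checks disagreed:
- **Bat fit:** my last circle fit of the bat failed because the cups hid its edge (it gave radius 0.084 m), so the cup distances use the earlier fit (radius 0.119 m, ring centre agreeing within 2 mm).
- **Early wrist picture:** one taken before the arm had settled put the knob about 6 mm off.
- **Tray position:** the scene and wrist views differed by about 1 cm in the tray's x position, within the ±37 mm allowed.
- **Third cup's grip:** the opening read slightly narrower than for the other two, but the cup did not slip.

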